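# Make up the table kit and the grill kit

### The arm

A 7-joint arm with a two-finger parallel gripper is mounted at the origin on a cart in front of the work surface, level with it; the furniture and walls round the work are solid. World frame = base frame: x ahead of the robot, y to its left, z up, the work surface at z = 0. Lengths are in mm, angles in rad, forces in N, time in s.
With the tool pointing down it reaches from about 425 to 1025 mm from the base axis. Payload 9.4 kg.
Tool frame: the origin (TCP) lies at the very end of the fingers, on their centre line; the grasp point (between the pads) lies 19 mm behind it; z points along the fingers, y is the line along which they close (so a half turn about z gives the same grasp; the last joint's range is limited). The gripper opens to 85 mm and grips with 20 to 120 N. Pads are 22 mm wide; open, the fingers measure 114 mm over their backs; the gripper's body (76 mm by 85 mm) begins 54 mm behind the grasp point. The pads swing forward as they close: fully open they stand 13 mm farther back than shut.
Start: joints at [1.113, 0.599, -0.003, 1.599, 0.002, 0.943, -0.08], TCP at [269.447, -673.07, 231.275] pointing down, gripper open.
Joint ranges: [-2.57, 2.57], [-0.35, 1.97], [-1.29, 1.29], [0.11, 2.56], [-1.05, 4.19], [0.11, 1.86], [-2.63, 2.63]. Speed limits (rad/s): [2.22, 2.22, 3.01, 3.01, 3.14, 3.14, 3.14].

### API

Orientations are given as a 3x3 rotation matrix whose columns are the frame's x, y, z axes.
In Python, from station import manip gives the robot as it stands.
- The arm moves only by the shell command python3 -m inch 'ROWS' [FORCE]. ROWS is a JSON object of lists of equal length, an entry for each row: "turn": the turn, a rotation vector about the world's x, y, z normalised to -1 to 1, where 1 is 90 degrees, a list of three; "offset": the shift along the world's x, y, z normalised to -1 to 1, where 1 is 100 mm, a list of three; "hand": the closure, from -1 (fully open) to 1 (shut). A call has 1 to 8 rows; each row is the pose to reach, as a shift and turn from the pose commanded when the call began; what a row does not reach only later rows make up. A row lasts 1/12 s, in which the tool goes at most 41.7 mm and 7.16 degrees, less where a joint would pass 70% of its speed; a pose out of reach is approached as far as the arm can. A call with a number of a shift or a turn outside -1 to 1 is refused whole. A call with a gripper value outside its range is refused whole. The fingers move at their own pace and stop on an object; FORCE is the grip in N (left out, the last holds). Time passes only in rows, so rows that repeat a pose let the fingers close. It gives the time, the measured TCP pose, the force, the opening and the grip force at its end, in the units of the state.
- manip.get_obs(): the state, without advancing time (a new reading comes with each control period).
- manip.camera(name): name is "side" or "top" or "wrist"; returns (picture, depth): 384x512x3 uint8, blue, green, red; 384x512 float32, mm along the optical axis (not along the pixel's ray), 0 where there is no reading.
- manip.camera_params(name): a dict with "fx", "fy", "cx", "cy" (pixels), "eye" and "attitude" of the camera in the world. Camera axes: x right, y down, z forward; pixel columns grow to the right and rows downward; lengths in mm; the calibration is good to about 2 mm. A picture is of the moment at which its call begins: read the wrist's pose just before it. camera_params takes no time and is no camera call; for the wrist camera it gives the pose at the moment of the call.
- manip.finish_job(): hands the job in; it is judged then, once.
Trained networks look in the newest picture that a camera, given by its name, has taken for a name from the list of things; names that differ only in an ending like _2 or _b are one class to them, and where a whole thing is asked for, a point or a joint stands for the part that bears it (a point fixed in the world has none). Each returns a list of dicts, best first, with "p" (0 to 1); they miss things now and then, are a little off and sometimes report something else, mostly with a low value. They report only what shows in the picture. A call takes as long as a camera call. They do not tell look-alikes from the thing itself.
- manip.spot_in(camera, target): "location" ([column, row] in pixels, amid what is visible of it).
- manip.landmark_of(camera, target): "location" ([column, row] in pixels: a listed point, or the origin of a listed thing).
The state is a dict: "t": time; "joints": joint angles; "qvel": joint speeds; "effort": joint torques, N m; "ee_pos": TCP position; "eef_rot": TCP orientation; "force": force on the tool from outside, world axes, zero at the start; "wrist_torque": the same for the moment, N m; "gripper_width": opening from 0.0 (shut) to 1.0 (fully open); "grasp_force": force on a finger pad.
Only numpy, scipy, OpenCV 4.12 (cv2) and the standard library are available. Lean on these libraries where they do the work, as an engineer would, in place of code of your own. Each camera call takes 0.05 s, during which the arm holds its last target. There are 200 camera calls.

### The job

Supper is outdoors: make up the two kits from the things standing on the worktop. The oak block goes to the table with the two tumblers, one nested in the other, upright in its wide well and the salt shaker in its narrow well; the black steel crate goes to the grill with the pepper mill in its wide end cell and the spice jar in its narrow end cell. Stand everything upright on the bottom, set it down gently (let the upper tumbler come to rest in the lower one, never press it tight), and leave the kitchen timer and the espresso cup where they are; mind the shelf that overhangs the back of the worktop.

Things in the scene. Friction and masses are not known exactly. Their poses are not given: they have to be found in the camera images.
- oak_block: low light-oak block, 200 x 92 mm, 44 mm high, brass handles 15 mm proud on its two ends, fixed. Origin: centre of its underside; x along its length, z up. Two round wells, 32 mm deep (well floor 12 mm above the underside), mouths chamfered 3 mm: the wide well, 68 mm across, at x = +50 mm, y = 0; the narrow well, 58 mm across, at x = -50 mm, y = 0.
- grill_crate: low open black steel crate, 182 x 88 mm, rim 47 mm high, loop handles 19 mm proud on its two ends, fixed. Origin: centre of its underside; x along its length, z up; floor inside 10 mm above the underside. Wide end cell (82 mm along x, 80 along y) centred at x = -46 mm, y = 0; narrow end cell (60 by 80 mm) at x = +57 mm, y = 0; an empty 24 mm napkin slot between.
- tumbler_a_mid (a point): one of two alike tapered tumblers of dark grey stoneware, open top, no handle: 105 mm high, 44 mm across the foot, 64 mm across the rim, wall 3 mm. This point: on its axis, 52.5 mm above its underside; z to the rim. Hold it across the outside 10 to 25 mm under the rim (61 mm wide). Nested, its foot rests on a ledge inside the other, 52 mm above the other's underside; 7 mm of play all round at the mouth, 2 mm at the ledge.
- tumbler_b_mid (a point): one of two alike tapered tumblers of dark grey stoneware, open top, no handle: 105 mm high, 44 mm across the foot, 64 mm across the rim, wall 3 mm. This point: on its axis, 52.5 mm above its underside; z to the rim. Hold it across the outside 10 to 25 mm under the rim (61 mm wide). Nested, its foot rests on a ledge inside the other, 52 mm above the other's underside; 7 mm of play all round at the mouth, 2 mm at the ledge.
- salt_mid (a point): small glass salt shaker with a domed grey top, round: 90 mm high, 44 mm across its body (the lower 74 mm), 34 mm across the top. This point is on its axis half-way up, 45 mm above its underside; z up. Best held across the body 10 to 20 mm above this point.
- mill_mid (a point): pepper mill of light turned wood, the tallest of the loose things: 170 mm high, 58 mm across the foot; its round head, 50 mm across, spans 123 to 159 mm above the underside, with a small metal nut on top. This point is on its axis half-way up, 85 mm above its underside; z up. Hold it across the head, 55 mm above this point.
- spice_mid (a point): slim round glass spice jar with a red cap and a green label: 106 mm high, 43 mm across the glass, 45 mm across the cap (the upper 21 mm). This point is on its axis half-way up, 53 mm above its underside; z up. Best held across the outside 20 to 35 mm above this point.
- timer_mid (a point): bystander: beige round mechanical kitchen timer with a dial on top, 72 mm across, 60 mm high. This point is on its axis, 30 mm above its underside. It stays where it is.
- cup_mid (a point): bystander: white espresso cup, 64 mm across, 50 mm high, with a handle that reaches 54 mm from its axis on the -y side. This point is on its axis, 25 mm above its underside. It stays where it is.
- shelf_edge (a point): lower front edge of the long fixed shelf above the back of the worktop, at the middle of the work; it runs along y, level, over the whole width, and the shelf lies behind (+x) and above this edge. Keep wrist and arm in front of it or below it.
There are look-alikes about, which are no part of the job. Leave any purple look-alike of the part that bears tumbler_a_mid alone.

How it is judged (in metres and radians):
At the end, for the whole second after the job is handed in: Within 13 mm of the wide well's axis one tumbler stands, the other in it (axes within 6 mm, 46 to 58 mm higher); salt within 11 mm of the narrow well's; mill within 16, jar within 14 (y: 22) mm of their cells' centres; all on the floor within 5 mm, upright within 0.15 rad, released, at rest (((x of tumbler_a_mid in the frame of oak_block between 0.037 and 0.063 m and y of tumbler_a_mid in the frame of oak_block between -0.013 and 0.013 m and z of tumbler_a_mid in the frame of oak_block between 0.0585 and 0.0705 m and angle between each of tumbler_a_mid, tumbler_b_mid's own z axis and vertical below 0.15 rad and horizontal distance between tumbler_a_mid and tumbler_b_mid below 0.006 m and z of tumbler_b_mid in the frame of oak_block between 0.1105 and 0.1225 m) or (x of tumbler_b_mid in the frame of oak_block between 0.037 and 0.063 m and y of tumbler_b_mid in the frame of oak_block between -0.013 and 0.013 m and z of tumbler_b_mid in the frame of oak_block between 0.0585 and 0.0705 m and angle between each of tumbler_b_mid, tumbler_a_mid's own z axis and vertical below 0.15 rad and horizontal distance between tumbler_b_mid and tumbler_a_mid below 0.006 m and z of tumbler_a_mid in the frame of oak_block between 0.1105 and 0.1225 m)) and x of salt_mid in the frame of oak_block between -0.061 and -0.039 m and y of salt_mid in the frame of oak_block between -0.011 and 0.011 m and z of salt_mid in the frame of oak_block between 0.052 and 0.062 m and angle between each of salt_mid, mill_mid, spice_mid's own z axis and vertical below 0.15 rad and x of mill_mid in the frame of grill_crate between -0.062 and -0.03 m and y of mill_mid in the frame of grill_crate between -0.016 and 0.016 m and z of mill_mid in the frame of grill_crate between 0.09 and 0.1 m and x of spice_mid in the frame of grill_crate between 0.043 and 0.071 m and y of spice_mid in the frame of grill_crate between -0.022 and 0.022 m and z of spice_mid in the frame of grill_crate between 0.058 and 0.068 m and linear speed of each of tumbler_a, tumbler_b, salt, mill, spice below 0.02 m/s); the robot touches nothing.
It fails at once if the tumblers are pressed into one another with more than 60 N (contact force between tumbler_a and tumbler_b above 60 N).
It fails at once if one of the five things is dropped or thrown (falls free, faster than 0.6 m/s: from some 2 cm) ((linear speed of tumbler_a above 0.6 m/s and contact force between tumbler_a and anything else below 0.05 N) or (linear speed of tumbler_b above 0.6 m/s and contact force between tumbler_b and anything else below 0.05 N) or (linear speed of salt above 0.6 m/s and contact force between salt and anything else below 0.05 N) or (linear speed of mill above 0.6 m/s and contact force between mill and anything else below 0.05 N) or (linear speed of spice above 0.6 m/s and contact force between spice and anything else below 0.05 N)).
It fails at once if the kitchen timer or the espresso cup is shifted by more than 30 mm (distance of any of timer_mid, cup_mid from where it was at the start of the episode above 0.03 m).
It also fails if it takes over 125 s, if anything falls off the work surface, if the arm or the gripper's body presses on something with over 40 N, if the wrist force passes 120 N, or if a joint passes its speed limit or range.

## Working session

There is one attempt and no reset: what is moved stays moved. The work goes in short steps, Python scripts to look and compute and a shell command to move; the robot and the scene stay as the last step left them, time stands still between calls to the robot, and variables do not carry over. Pictures are saved under pics/ and viewed, at most 14 in all, crops included, and the job is handed in when it is done.

```bash
ls; mkdir -p pics; cat > h.py <<'E'
import numpy as np, cv2
from station import manip
def px2w(cam,uv,d,P=None):
    P=P or manip.camera_params(cam)
    c=np.array([(uv[0]-P['cx'])/P['fx'],(uv[1]-P['cy'])/P['fy'],1.])*d
    return np.array(P['eye'])+np.array(P['attitude'])@c
def cloud(cam):
    P=manip.camera_params(cam); im,d=manip.camera(cam)
    v,u=np.mgrid[:384,:512]
    c=np.stack([(u-P['cx'])/P['fx'],(v-P['cy'])/P['fy'],np.ones_like(d)],-1)*d[...,None]
    return im,d,np.array(P['eye'])+c@np.array(P['attitude']).T
def ray_z(cam,uv,z):
    P=manip.camera_params(cam);e=np.array(P['eye'])
    r=np.array(P['attitude'])@np.array([(uv[0]-P['cx'])/P['fx'],(uv[1]-P['cy'])/P['fy'],1.])
    return e+r*(z-e[2])/r[2]
E
python3 - <<'E'
from h import *
for c in ['top','side']:
    P=manip.camera_params(c); print(c,P)
    im,d,X=cloud(c); cv2.imwrite(f'pics/{c}0.png',im); np.save(c+'0.npy',X)
    for n,z in dict(oak_block=0,grill_crate=0,tumbler_a_mid=52,salt_mid=45,mill_mid=85,spice_mid=53,timer_mid=30,cup_mid=25,shelf_edge=None).items():
        for r in manip.landmark_of(c,n)[:4]:
            uv=r['location']; i,j=int(uv[1]),int(uv[0]); 
            print(c,n,round(r['p'],2),np.round(uv), X[i,j].round() if 0<=i<384 and 0<=j<512 else '', ray_z(c,uv,z).round()[:2] if z is not None else '')
o=manip.get_obs();print(o['ee_pos'],o['t']);print(np.round(o['eef_rot'],2))
E
```

```text
pics
top {'fx': 352.93142155228435, 'fy': 352.93142155228435, 'cx': 256.6975608170577, 'cy': 189.71039438398165, 'eye': array([ 328.41181669,  -54.34725946, 1463.95552452]), 'attitude': array([[ 0.02347708, -0.985714  ,  0.1667835 ],
       [-0.99963654, -0.02535748, -0.00915361],
       [ 0.01325205, -0.16650798, -0.98595105]])}
top oak_block 0.8 [160. 220.] [436. 317.  44.] [439. 328.]
top oak_block 0.45 [229. 222.] [437.  43.   8.] [437.  43.]
top grill_crate 0.63 [312. 222.] [ 445. -299.    8.] [ 446. -302.]
top tumbler_a_mid 0.53 [265. 220.] [ 447. -100.   32.] [ 444. -102.]
top tumbler_a_mid 0.5 [357. 231.] [ 413. -480.   10.] [ 410. -471.]
top salt_mid 0.4 [284. 209.] [ 489. -177.   72.] [ 491. -180.]
top salt_mid 0.28 [313. 224.] [ 439. -294.   41.] [ 436. -297.]
top cup_mid 0.68 [235. 185.] [592.  23.   8.] [589.  22.]
top cup_mid 0.27 [246. 203.] [504. -27. 109.] [515. -27.]
top shelf_edge 0.8 [238. 164.] [690.  19.  -3.] 
side {'fx': 419.88978114067396, 'fy': 419.88978114067396, 'cx': 251.74273764604345, 'cy': 189.28575850553165, 'eye': array([ 448.58106831,  870.5946299 ,
[... 155 characters left out ...]
88 , -0.71607067]])}
side oak_block 0.65 [271. 348.] [445. 347.  45.] [442. 329.]
side grill_crate 0.64 [277. 193.] [ 445. -311.   10.] [ 442. -318.]
side grill_crate 0.61 [261. 210.] [ 499. -169.   63.] [ 501. -221.]
side tumbler_a_mid 0.87 [283. 159.] [ 426. -442.   74.] [ 422. -464.]
side salt_mid 0.49 [264. 205.] [ 492. -177.   77.] [ 490. -204.]
side mill_mid 0.93 [259. 266.] [489. 138. 146.] [490. 100.]
side spice_mid 0.76 [253. 238.] [522. -17.  87.] [520. -41.]
side timer_mid 0.77 [281. 303.] [419. 204.  44.] [416. 196.]
side shelf_edge 0.89 [232. 155.] [ 649. -520.   23.] 
[ 269.448823   -673.06265833  231.28957866] 1.0
[[ 0.93  0.37 -0.  ]
 [ 0.37 -0.93 -0.  ]
 [-0.    0.   -1.  ]]
```

```bash
python3 - <<'E'
import cv2
a=cv2.imread('pics/top0.png');b=cv2.imread('pics/side0.png')
cv2.imwrite('pics/t1.png',cv2.resize(a[130:290,110:400],(800,441),interpolation=cv2.INTER_CUBIC))
cv2.imwrite('pics/s1.png',cv2.resize(b[90:384,130:420],(592,600),interpolation=cv2.INTER_CUBIC))
E
```

```text
(no output)
```

View pics/t1.png

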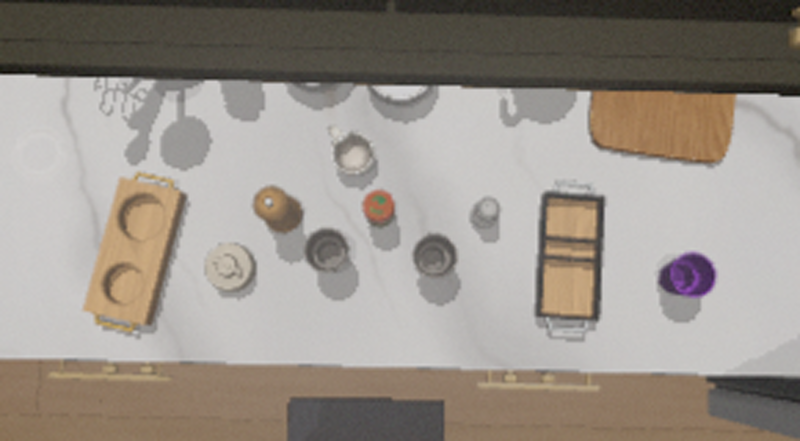

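View pics/s1.png

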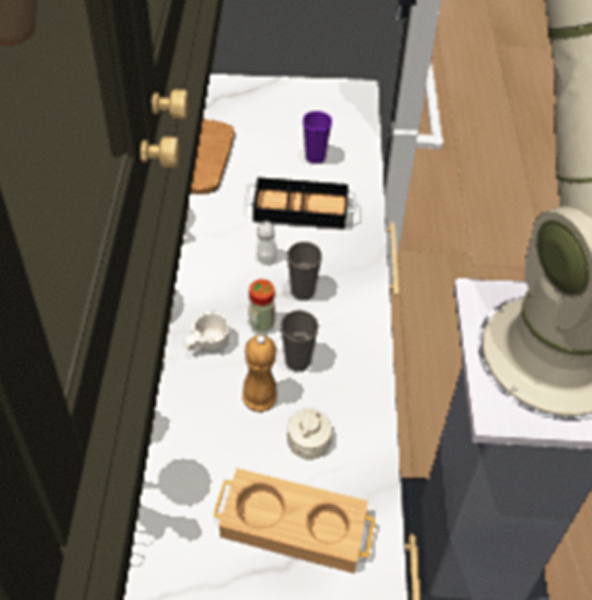

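The two grey tumblers are at top-crop pixels (327,250) and (434,255). The purple look-alike at (688,274) is to be left alone. The mill is at (277,207), the spice jar at (379,207) and the salt at (487,212). The oak's wide well is its back one (140,217), and the crate's wide cell is its near one (568,288). Next I fit positions from the depth clouds.

```bash
python3 - <<'E'
from h import *
from scipy.optimize import least_squares
T=np.load('top0.npy').reshape(-1,3);S=np.load('side0.npy').reshape(-1,3)
G={'tumA':(440,47),'tumB':(440,-100),'salt':(490,-177),'mill':(490,120),'spice':(500,-25),'timer':(425,185),'cup':(580,10)}
def crop(A,c,r,z0,z1):
    m=(np.hypot(A[:,0]-c[0],A[:,1]-c[1])<r)&(A[:,2]>z0)&(A[:,2]<z1);return A[m]
bands={'tumA':[(20,85),(98,112)],'tumB':[(20,85),(98,112)],'salt':[(10,70),(78,95)],'mill':[(5,40),(123,159),(160,180)],'spice':[(10,80),(86,105),(100,112)],'timer':[(10,50),(50,66)],'cup':[(10,40),(44,56)]}
for n,c in G.items():
    for b in bands[n]:
        for nm,A in (('T',T),('S',S)):
            p=crop(A,c,60,*b)
            if len(p)<6: continue
            f=least_squares(lambda q:np.hypot(p[:,0]-q[0],p[:,1]-q[1])-q[2],[*c,25],loss='soft_l1',f_scale=2)
            print(n,b,nm,len(p),'mean',p.mean(0).round(1),'mid',((p.max(0)+p.min(0))/2).round(1),'fit',f.x.round(1))
for n,c in {'oak':(436,317),'crate':(440,-300)}.items():
  for nm,A in (('T',T),('S',S)):
    p=crop(A,c,135,38,52); r=cv2.minAreaRect(p[:,:2].astype(np.float32)); print(n,nm,len(p),r,np.median(p[:,2]))
# shelf
for nm,A in (('T',T),('S',S)):
    p=A[(A[:,2]>200)&(A[:,0]>550)&(abs(A[:,1])<350)&(A[:,0]<1000)]; print('shelf',nm,len(p),np.percentile(p[:,0],[0,1,5]),p[:,2].min() if len(p) else '')
    i=np.argsort(p[:,0])[:200:20]; print(p[i].round())
E
```

```text
tumA (20, 85) T 103 mean [441.2  46.1  56.6] mid [438.1  44.8  54.3] fit [437.9  43.   22.4]
tumA (20, 85) S 263 mean [437.6  44.1  59.5] mid [437.2  42.2  53.7] fit [437.7  42.6  25.9]
tumA (98, 112) T 42 mean [438.7  44.3 103.7] mid [437.6  42.5 104. ] fit [436.5  41.8  30.1]
tumA (98, 112) S 84 mean [439.   43.  103.9] mid [438.   41.8 104.6] fit [437.9  43.   30.2]
tumB (20, 85) T 101 mean [ 436.6 -111.3   56.3] mid [ 433.8 -109.1   54.2] fit [ 433.2 -110.1   22.4]
tumB (20, 85) S 227 mean [ 433.  -105.4   59.7] mid [ 432.2 -110.    52.5] fit [ 433.1 -109.1   26.1]
tumB (98, 112) T 44 mean [ 433.9 -109.9  104. ] mid [ 431.7 -109.6  104.8] fit [ 432.3 -109.6   30.1]
tumB (98, 112) S 75 mean [ 433.4 -111.2  103.9] mid [ 433.3 -108.1  104.1] fit [ 433.  -108.    30.5]
salt (10, 70) T 42 mean [ 493.6 -177.8   42.9] mid [ 506.1 -179.7   36.6] fit [ 503.4 -186.1   19.8]
salt (10, 70) S 120 mean [ 502.1 -171.7   40.1] mid [ 502.7 -177.4   39.8] fit [ 503.6 -185.4   18.9]
salt (78, 95) T 50 mean [ 502.7 -185.2   85.9] mid [ 502.  -185.9   86.9] fit [ 502.6 -185.4   11.1]
salt (78, 95) S 
[... 2294 characters left out ...]
6, 175.8253173828125), 34.46639633178711) 44.53197548098751
crate S 315 ((445.2527770996094, -308.1044006347656), (212.7108612060547, 176.49298095703125), 32.529563903808594) 44.6527153868949
shelf T 59393 [550.03483581 580.21299751 580.75298138] 473.3954693845245
[[550. 277. 750.]
 [551. 286. 753.]
 [552. 276. 758.]
 [553. 268. 755.]
 [555. 335. 757.]
 [556. 338. 759.]
 [558. 279. 758.]
 [560. 272. 760.]
 [562. 270. 756.]
 [563. 268. 751.]]
shelf S 19852 [550.2379052  568.47975901 581.77585437] 475.97970713435234
[[550. 344. 746.]
 [551. 273. 753.]
 [552. 267. 752.]
 [554. 290. 745.]
 [555. 287. 748.]
 [557. 281. 761.]
 [559. 348. 758.]
 [561. 281. 761.]
 [562. 348. 760.]
 [564. 347. 757.]]
```

```bash
python3 - <<'E'
from h import *
from scipy.optimize import least_squares, minimize
for nm in ('top','side'):
    A=np.load(nm+'0.npy').reshape(-1,3)
    m=(A[:,2]>40)&(A[:,2]<49)&(A[:,1]>232)&(A[:,1]<420)&(A[:,0]>300)&(A[:,0]<580)
    p=A[m][:,:2]; r=cv2.minAreaRect(p.astype(np.float32)); print(nm,'oak',len(p),r)
    # model fit: well mouth mask
    def cost(q,p):
        c,s=np.cos(q[2]),np.sin(q[2]); d=p-q[:2]; x=d@[c,s]; y=d@[-s,c]
        out=np.maximum(abs(x)-100,0)+np.maximum(abs(y)-46,0)
        w=np.maximum(34-np.hypot(x-50,y),0)+np.maximum(29-np.hypot(x+50,y),0)
        return np.minimum(out,8).sum()+np.minimum(w,8).sum()
    best=min((minimize(cost,[430+dx,315+dy,a],args=(p,),method='Nelder-Mead') for dx in(-5,5) for dy in (-5,5) for a in (-.2,-.35,.2)),key=lambda r:r.fun)
    print(best.x,best.fun/len(p))
    f=A[(A[:,2]>5)&(A[:,2]<22)&(abs(A[:,1]-315)<70)&(abs(A[:,0]-435)<90)]
    c,s=np.cos(best.x[2]),np.sin(best.x[2]);d=f[:,:2]-best.x[:2];x=d@[c,s];y=d@[-s,c]
    for xc in (50,-50):
        k=np.hypot(x-xc,y)<34; print('wellfloor',xc,k.sum(),x[k].min(),x[k].max(),y[k].min(),y[k].max(),np.median(f[k,2]))
    m=(A[:,2]>40)&(A[:,2]<52)&(A[:,1]<-230)&(A[:,1]>-380)&(A[:,0]>310)&(A[:,0]<580)
    p=A[m][:,:2]; r=cv2.minAreaRect(p.astype(np.float32)); print('crate',len(p),r, np.percentile(p,[1,50,99],axis=0))
    def cost2(q):
        c,s=np.cos(q[2]),np.sin(q[2]); d=p-q[:2]; x=d@[c,s]; y=d@[-s,c]
        dd=np.stack([abs(x-89),abs(x+89),abs(y-42),abs(y+42),abs(x-26),abs(x+3.5)])
        return np.minimum(dd.min(0)+np.maximum(abs(y)-44,0),8).sum()
    best=min((minimize(cost2,[440+dx,-306+dy,a],method='Nelder-Mead') for dx in(-10,0,10) for dy in (-5,5) for a in (-.08,0,.08)),key=lambda r:r.fun)
    print(best.x,best.fun/len(p))
    f=A[(A[:,2]>3)&(A[:,2]<20)&(abs(A[:,1]+306)<45)&(abs(A[:,0]-445)<90)]
    c,s=np.cos(best.x[2]),np.sin(best.x[2]);d=f[:,:2]-best.x[:2];x=d@[c,s];y=d@[-s,c]
    print('floor x hist',np.histogram(x,np.arange(-95,96,10))[0],'y',np.percentile(y,[1,99]))
E
```

```text
top oak 672 ((434.6660461425781, 328.1325378417969), (93.2975845336914, 199.86900329589844), 78.71559143066406)
[ 4.34461626e+02  3.27866117e+02 -1.94505782e-01] 0.008263660391117795
wellfloor 50 190 17.935629106783367 83.71304596758509 -24.798692834350927 32.317916104322 11.623777007787112
wellfloor -50 139 -77.629454220998 -22.413987957074553 -20.174347441780593 31.67337160118439 11.681291764881962
crate 274 ((442.20452880859375, -312.0425720214844), (90.56041717529297, 218.57598876953125), 87.07852172851562) [[ 335.0397326  -358.40106265]
 [ 443.03360942 -311.18015428]
 [ 549.52237671 -264.54041048]]
[ 4.42022347e+02 -3.11450321e+02 -5.39888968e-02] 2.507600618696729
floor x hist [ 0 45 44 45 46 46 48 42 44 14 46 40 18 43 40 40 40 39 16] y [-40.09894731  44.80995644]
side oak 1367 ((435.18609619140625, 328.4744873046875), (94.79087829589844, 201.33921813964844), 78.5916519165039)
[ 4.35833479e+02  3.28624296e+02 -1.99581879e-01] 0.024952381875714455
wellfloor 50 297 20.408550311319207 83.68603090889879 -33.58875596409224 21.909480366997883 12.701555726118158
wellfloor -50 238 -77.0925662088427 -22.261743598111224 -31.01404402311663 15.371820821813463 12.996080881930652
crate 266 ((443.2372741699219, -311.3406982421875), (96.91837310791016, 218.755615234375), 87.19022369384766) [[ 334.90868621 -359.42835656]
 [ 444.04782272 -312.55400765]
 [ 551.35023619 -261.2871546 ]]
[ 4.43529304e+02 -3.09818206e+02 -5.83822209e-02] 3.0241227787621954
floor x hist [11 29 27 22 28 26 32 27 29 11 26 21 20 25 26 22 23 23  9] y [-42.65175139  45.99151766]
```

```bash

python3 -m inch '{"turn":[[0,0,-0.134],[0,0,-0.134],[0,0,-0.134],[0,0,-0.134]],"offset":[[1,1,0.3],[1,1,0.3],[1,1,0.3],[1,1,0.3]],"hand":[-1,-1,-1,-1]}' 40
python3 -m inch '{"turn":[[0,0,0],[0,0,0],[0,0,0],[0,0,0]],"offset":[[0.9,1,0],[0.9,1,0],[0.9,1,0],[0.9,1,0]],"hand":[-1,-1,-1,-1]}' | tail -c 300
python3 - <<'E'
from h import *
o=manip.get_obs();print(o['t'],o['ee_pos'],o['joints'].round(2) if hasattr(o['joints'],'round') else o['joints'],np.round(o['eef_rot'],3).tolist(),o['gripper_width'])
E
```

```text
t: 1.33
ee_pos: [374.5, -568.9, 262.3]
eef_rot: [[0.985, 0.174, 0.003], [0.174, -0.985, 0.001], [0.003, -0.001, -1.0]]
force: [1.6, -0.1, -0.1]
gripper_width: 0.998
grasp_force: 0.0
t: 1.67
ee_pos: [465.6, -466.3, 261.4]
eef_rot: [[0.984, 0.178, 0.003], [0.178, -0.984, 0.003], [0.004, -0.003, -1.0]]
force: [0.7, 0.8, -0.2]
gripper_width: 1.001
grasp_force: 0.0
1.6667 [ 465.62740187 -466.27065603  261.36435033] [ 0.68  0.49  0.04  1.73 -0.03  0.92 -0.66] [[0.984, 0.178, 0.003], [0.178, -0.984, 0.003], [0.004, -0.003, -1.0]] 1.0011991654809285
```

```bash

for i in 1 2 3 4 5; do :; done
python3 -m inch '{"turn":[[0,0,0],[0,0,0],[0,0,0]],"offset":[[0,1,0],[0,1,0],[0,1,0]],"hand":[-1,-1,-1]}' | sed -n 2p
python3 -m inch '{"turn":[[0,0,0],[0,0,0],[0,0,0]],"offset":[[0,1,0],[0,1,0],[0,1,0]],"hand":[-1,-1,-1]}' | sed -n 2p
python3 -m inch '{"turn":[[0,0,0],[0,0,0],[0,0,0]],"offset":[[0,1,0],[0,1,0],[0,1,0]],"hand":[-1,-1,-1]}' | sed -n 2p
python3 -m inch '{"turn":[[0,0,0],[0,0,0],[0,0,0]],"offset":[[0,1,0],[0,1,0],[0,1,0]],"hand":[-1,-1,-1]}' | sed -n 2p
python3 -m inch '{"turn":[[0,0,0],[0,0,0],[0,0,0],[0,0,0],[0,0,0]],"offset":[[0,1,0],[0,1,0],[0,1,0],[0,1,0],[0,1,0]],"hand":[-1,-1,-1,-1,-1]}'
python3 - <<'E'
from h import *
im,d,X=cloud('wrist'); cv2.imwrite('pics/w1.png',im); P=manip.camera_params('wrist');print(P['eye'])
A=X.reshape(-1,3)
for n,c,z in (('tA',(437,42),(98,110)),('spice',(502,-28),(100,112)),('mill',(495,118),(123,159))):
    m=(np.hypot(A[:,0]-c[0],A[:,1]-c[1])<45)&(A[:,2]>z[0])&(A[:,2]<z[1]); p=A[m]
    if len(p): print(n,len(p),p.mean(0),(p.max(0)+p.min(0))/2,np.ptp(p,axis=0))
E
```

```text
ee_pos: [459.9, -367.6, 261.1]
ee_pos: [459.4, -268.0, 261.4]
ee_pos: [459.3, -168.3, 261.5]
ee_pos: [459.3, -68.4, 261.6]
t: 3.08
ee_pos: [459.6, 27.6, 261.5]
eef_rot: [[0.985, 0.172, 0.0], [0.172, -0.985, -0.0], [0.0, 0.0, -1.0]]
force: [0.6, -0.0, 1.0]
gripper_width: 0.999
grasp_force: 0.0
[529.64891976  37.91054209 404.78342386]
tA 736 [432.58399972  40.98476554 104.17228118] [436.03089791  40.54706573 102.68535357] [63.16353571 62.98101779  9.12914842]
spice 1600 [502.15176651 -29.40737649 106.82562017] [501.8924761  -29.95208065 104.68240411] [43.06936125 43.07697515  9.30698717]
mill 2446 [497.48575269 110.60717753 151.66462847] [494.78015703 114.97488961 141.03006783] [49.08026473 49.43470972 35.93723582]
```

View pics/w1.png

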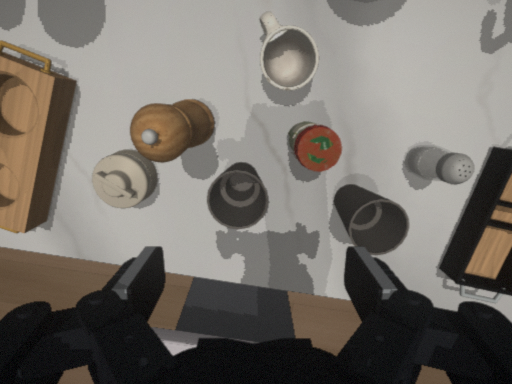

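The wrist view shows grey tumbler A at (238,200), the jar at (318,147), the mill at (165,132) and tumbler B at (375,222), with room for the fingers around tumbler A. Its rim is at (436,41), which agrees with the earlier fix.

```bash

python3 -m inch '{"turn":[[0,0,0],[0,0,0],[0,0,0],[0,0,0],[0,0,0]],"offset":[[-0.23,0.145,0],[-0.23,0.145,-0.4],[-0.23,0.145,-0.8],[-0.23,0.145,-1],[-0.23,0.145,-1]],"hand":[-1,-1,-1,-1,-1]}' 40| sed -n 2p
python3 -m inch '{"turn":[[0,0,0],[0,0,0],[0,0,0],[0,0,0],[0,0,0]],"offset":[[0,0,-0.3],[0,0,-0.6],[0,0,-0.9],[0,0,-0.99],[0,0,-0.99]],"hand":[-1,-1,-1,-1,-1]}'
python3 -m inch '{"turn":[[0,0,0],[0,0,0],[0,0,0],[0,0,0],[0,0,0],[0,0,0],[0,0,0],[0,0,0]],"offset":[[0,0,0],[0,0,0],[0,0,0],[0,0,0],[0,0,0],[0,0,0],[0,0,0],[0,0,0]],"hand":[0,0.2,0.4,0.6,1,1,1,1]}' 35
```

```text
ee_pos: [434.6, 39.5, 158.3]
t: 3.97
ee_pos: [436.4, 40.2, 61.2]
eef_rot: [[0.986, 0.168, -0.003], [0.168, -0.986, -0.001], [-0.003, 0.001, -1.0]]
force: [0.7, 0.7, 0.7]
gripper_width: 1.005
grasp_force: 0.0
t: 4.63
ee_pos: [437.4, 41.1, 63.9]
eef_rot: [[0.986, 0.169, 0.003], [0.169, -0.986, 0.0], [0.003, 0.0, -1.0]]
force: [-0.0, -1.9, 9.8]
gripper_width: 0.735
grasp_force: 37.8
```

```bash

python3 -m inch '{"turn":[[0,0,0],[0,0,0],[0,0,0],[0,0,0],[0,0,0]],"offset":[[0,0,0.1],[0,0,0.3],[0,0,0.6],[0,0,0.9],[0,0,1]],"hand":[1,1,1,1,1]}' | sed -n 2,6p
python3 -m inch '{"turn":[[0,0,0],[0,0,0],[0,0,0],[0,0,0]],"offset":[[0,0,0.3],[0,0,0.6],[0,0,0.9],[0,0,1]],"hand":[1,1,1,1]}'  | sed -n 2p
python3 -m inch '{"turn":[[0,0,0],[0,0,0],[0,0,0],[0,0,0]],"offset":[[0.05,0.2,0],[0.1,0.5,0],[0.2,0.8,0],[0.2,1,0]],"hand":[1,1,1,1]}' | sed -n 2p
python3 -m inch '{"turn":[[0,0,0],[0,0,0],[0,0,0]],"offset":[[0.1,0.4,0],[0.1,0.7,0],[0.2,1,0]],"hand":[1,1,1]}' | sed -n 2p
python3 -m inch '{"turn":[[0,0,0],[0,0,0],[0,0,0],[0,0,0],[0,0,0]],"offset":[[0.05,0.4,0],[0.08,0.6,0],[0.08,0.76,0],[0.08,0.77,0],[0.08,0.77,0]],"hand":[1,1,1,1,1]}'
python3 -m inch '{"turn":[[0,0,0],[0,0,0],[0,0,0],[0,0,0],[0,0,0]],"offset":[[0,0,-0.3],[0,0,-0.6],[0,0,-0.9],[0,0,-1],[0,0,-1]],"hand":[1,1,1,1,1]}'
python3 - <<'E'
from h import *
im,d=manip.camera('wrist'); cv2.imwrite('pics/w2.png',im)
E
```

```text
ee_pos: [437.5, 41.4, 166.5]
eef_rot: [[0.986, 0.169, 0.005], [0.169, -0.986, 0.001], [0.005, -0.0, -1.0]]
force: [0.3, 0.4, -2.6]
gripper_width: 0.735
grasp_force: 39.2
ee_pos: [437.4, 41.4, 267.1]
ee_pos: [457.8, 143.9, 263.9]
ee_pos: [474.9, 242.8, 263.4]
t: 6.38
ee_pos: [483.9, 318.1, 262.6]
eef_rot: [[0.985, 0.17, -0.0], [0.17, -0.985, -0.001], [-0.0, 0.001, -1.0]]
force: [-0.7, -0.8, -1.7]
gripper_width: 0.735
grasp_force: 39.7
t: 6.8
ee_pos: [483.5, 315.7, 160.5]
eef_rot: [[0.986, 0.168, -0.004], [0.168, -0.986, -0.004], [-0.004, 0.003, -1.0]]
force: [-0.5, 0.9, -2.2]
gripper_width: 0.739
grasp_force: 39.8
```

View pics/w2.png

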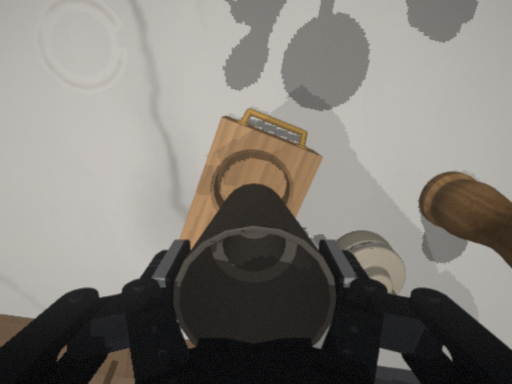

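The wrist view shows the tumbler held upright at (250,280), in line with the wide well's mouth at (252,178). I lower it slowly.

```bash

python3 -m inch '{"turn":[[0,0,0],[0,0,0],[0,0,0],[0,0,0],[0,0,0],[0,0,0],[0,0,0]],"offset":[[0,0.01,-0.2],[0,0.01,-0.4],[0,0.01,-0.6],[0,0.01,-0.75],[0,0.01,-0.81],[0,0.01,-0.82],[0,0.01,-0.82]],"hand":[1,1,1,1,1,1,1]}'
python3 -m inch '{"turn":[[0,0,0],[0,0,0],[0,0,0],[0,0,0],[0,0,0]],"offset":[[0,0,-0.015],[0,0,-0.03],[0,0,-0.045],[0,0,-0.06],[0,0,-0.06]],"hand":[1,1,1,1,1]}'
```

```text
t: 7.43
ee_pos: [485.2, 319.6, 81.6]
eef_rot: [[0.986, 0.169, 0.001], [0.169, -0.986, 0.001], [0.001, -0.001, -1.0]]
force: [-0.1, -0.5, -1.7]
gripper_width: 0.738
grasp_force: 39.8
t: 7.85
ee_pos: [485.3, 319.9, 76.0]
eef_rot: [[0.986, 0.169, 0.002], [0.169, -0.986, 0.001], [0.002, -0.001, -1.0]]
force: [-2.1, -0.8, 13.9]
gripper_width: 0.734
grasp_force: 40.3
```

```bash

python3 -m inch '{"turn":[[0,0,0],[0,0,0],[0,0,0],[0,0,0],[0,0,0],[0,0,0]],"offset":[[0,0,0.01],[0,0,0.01],[0,0,0.01],[0,0,0.01],[0,0,0.01],[0,0,0.01]],"hand":[0.2,0,-0.5,-1,-1,-1]}'| tail -3
python3 -m inch '{"turn":[[0,0,0],[0,0,0],[0,0,0],[0,0,0],[0,0,0]],"offset":[[0,0,0.1],[0,0,0.3],[0,0,0.6],[0,0,0.9],[0,0,0.99]],"hand":[-1,-1,-1,-1,-1]}'| tail -5
python3 -m inch '{"turn":[[0,0,0],[0,0,0],[0,0,0],[0,0,0],[0,0,0]],"offset":[[0,-0.3,0.3],[0,-0.6,0.6],[0,-0.9,0.8],[0,-1,0.87],[0,-1,0.87]],"hand":[-1,-1,-1,-1,-1]}' | sed -n 2p
python3 - <<'E'
from h import *
im,d,X=cloud('top');A=X.reshape(-1,3);B=cloud('wrist')[2].reshape(-1,3)
for nm,A in (('T',A),('W',B)):
  for n,c in (('nestbase',(484,319)),('tB',(433,-109))):
    p=A[(np.hypot(A[:,0]-c[0],A[:,1]-c[1])<50)&(A[:,2]>100)&(A[:,2]<125)]
    if len(p):print(nm,n,len(p),p.mean(0).round(1),((p.max(0)+p.min(0))/2).round(1),np.ptp(p,axis=0).round(1))
E
```

```text
force: [0.2, -0.7, 0.0]
gripper_width: 1.0
grasp_force: 0.0
ee_pos: [485.7, 320.4, 178.7]
eef_rot: [[0.986, 0.169, 0.004], [0.169, -0.986, 0.003], [0.004, -0.002, -1.0]]
force: [0.3, 0.1, 0.3]
gripper_width: 1.001
grasp_force: 0.0
ee_pos: [485.4, 216.5, 263.7]
T tB 43 [ 434.1 -110.3  104.6] [ 431.8 -109.7  105.1] [58.3 61.9  9.4]
W nestbase 1401 [480.5 324.7 112.4] [483.5 319.5 109.8] [63.4 63.4 19.6]
W tB 91 [422.7 -82.  103.2] [422.7 -83.9 103.4] [28.  10.8  6.5]
```

```bash

python3 -m inch '{"turn":[[0,0,0],[0,0,0],[0,0,0]],"offset":[[-0.1,-0.4,0],[-0.15,-0.8,0],[-0.2,-1,0]],"hand":[-1,-1,-1]}' | sed -n 2p
python3 -m inch '{"turn":[[0,0,0],[0,0,0],[0,0,0]],"offset":[[-0.1,-0.4,0],[-0.15,-0.8,0],[-0.2,-1,0]],"hand":[-1,-1,-1]}' | sed -n 2p
python3 -m inch '{"turn":[[0,0,0],[0,0,0],[0,0,0]],"offset":[[-0.04,-0.4,0],[-0.08,-0.8,0],[-0.11,-1,0]],"hand":[-1,-1,-1]}' | sed -n 2p
python3 -m inch '{"turn":[[0,0,0],[0,0,0],[0,0,0],[0,0,0],[0,0,0]],"offset":[[0,-0.29,0],[0,-0.29,0],[0,-0.29,0],[0,-0.29,0],[0,-0.29,0]],"hand":[-1,-1,-1,-1,-1]}' | sed -n 2p
python3 - <<'E'
from h import *
A=cloud('wrist')[2].reshape(-1,3)
for n,c,z in (('tB',(433,-109),100),('spice',(502,-28),100),('salt',(503,-185),60)):
    p=A[(np.hypot(A[:,0]-c[0],A[:,1]-c[1])<50)&(A[:,2]>z)&(A[:,2]<125)]
    if len(p):print(n,len(p),p.mean(0).round(1),((p.max(0)+p.min(0))/2).round(1),np.ptp(p,axis=0).round(1))
E
```

```text
ee_pos: [463.1, 117.1, 259.8]
ee_pos: [443.3, 16.9, 260.1]
ee_pos: [432.9, -83.1, 260.3]
ee_pos: [433.8, -107.9, 260.7]
tB 663 [ 429.3 -111.2  104.8] [ 432. -111.  104.] [63.  63.5  8. ]
spice 1847 [501.9 -31.  107. ] [501.5 -30.4 104.8] [43.4 43.7  9.6]
salt 991 [ 503.8 -185.2   83.6] [ 503.6 -188.4   76. ] [34.3 34.4 31.9]
```

```bash

python3 -m inch '{"turn":[[0,0,0],[0,0,0],[0,0,0],[0,0,0]],"offset":[[-0.01,-0.01,-0.3],[-0.01,-0.01,-0.6],[-0.01,-0.01,-0.9],[-0.01,-0.01,-1]],"hand":[-1,-1,-1,-1]}' 40| sed -n 2p
python3 -m inch '{"turn":[[0,0,0],[0,0,0],[0,0,0],[0,0,0],[0,0,0]],"offset":[[0,0,-0.3],[0,0,-0.6],[0,0,-0.9],[0,0,-1],[0,0,-1]],"hand":[-1,-1,-1,-1,-1]}'|tail -5
python3 -m inch '{"turn":[[0,0,0],[0,0,0],[0,0,0],[0,0,0],[0,0,0],[0,0,0],[0,0,0],[0,0,0]],"offset":[[0,0,0],[0,0,0],[0,0,0],[0,0,0],[0,0,0],[0,0,0],[0,0,0],[0,0,0]],"hand":[0,0.2,0.4,0.6,1,1,1,1]}' 35
python3 -m inch '{"turn":[[0,0,0],[0,0,0],[0,0,0],[0,0,0],[0,0,0]],"offset":[[0,0,0.1],[0,0,0.3],[0,0,0.6],[0,0,0.9],[0,0,1]],"hand":[1,1,1,1,1]}' | sed -n 2,6p
python3 -m inch '{"turn":[[0,0,0],[0,0,0],[0,0,0],[0,0,0]],"offset":[[0,0,0.3],[0,0,0.6],[0,0,0.9],[0,0,1]],"hand":[1,1,1,1]}'  | tail -5
```

```text
ee_pos: [431.3, -109.0, 158.3]
ee_pos: [431.6, -109.1, 58.9]
eef_rot: [[0.985, 0.172, -0.004], [0.172, -0.985, 0.001], [-0.004, -0.002, -1.0]]
force: [-0.1, -0.0, -0.0]
gripper_width: 1.001
grasp_force: 0.0
t: 11.92
ee_pos: [433.3, -110.6, 62.3]
eef_rot: [[0.986, 0.17, 0.002], [0.17, -0.986, -0.0], [0.002, 0.001, -1.0]]
force: [-0.0, 0.8, 10.2]
gripper_width: 0.737
grasp_force: 38.9
ee_pos: [433.3, -110.9, 164.9]
eef_rot: [[0.986, 0.169, 0.004], [0.169, -0.986, -0.001], [0.004, 0.001, -1.0]]
force: [0.7, -0.0, -1.5]
gripper_width: 0.736
grasp_force: 39.1
ee_pos: [433.3, -110.9, 265.4]
eef_rot: [[0.986, 0.169, 0.005], [0.169, -0.986, -0.001], [0.005, 0.002, -1.0]]
force: [0.3, -0.5, -1.6]
gripper_width: 0.735
grasp_force: 39.5
```

```bash

python3 -m inch '{"turn":[[0,0,0],[0,0,0],[0,0,0],[0,0,0]],"offset":[[0.02,0.2,0],[0.05,0.5,0],[0.08,0.8,0],[0.1,1,0]],"hand":[1,1,1,1]}' | sed -n 2p
python3 -m inch '{"turn":[[0,0,0],[0,0,0],[0,0,0]],"offset":[[0.04,0.4,0],[0.08,0.7,0],[0.1,1,0]],"hand":[1,1,1]}' | sed -n 2p
python3 -m inch '{"turn":[[0,0,0],[0,0,0],[0,0,0]],"offset":[[0.04,0.4,0],[0.08,0.7,0],[0.1,1,0]],"hand":[1,1,1]}' | sed -n 2p
python3 -m inch '{"turn":[[0,0,0],[0,0,0],[0,0,0]],"offset":[[0.04,0.4,0],[0.08,0.7,0],[0.1,1,0]],"hand":[1,1,1]}' | sed -n 2p
python3 -m inch '{"turn":[[0,0,0],[0,0,0],[0,0,0],[0,0,0],[0,0,0],[0,0,0]],"offset":[[0.1,0.2,0],[0.1,0.3,0],[0.1,0.3,0],[0.1,0.3,0],[0.1,0.3,0],[0.1,0.3,0]],"hand":[1,1,1,1,1,1]}'
python3 - <<'E'
from h import *
from scipy.optimize import least_squares
o=manip.get_obs();t=np.array(o['ee_pos']);print(t)
im,d,X=cloud('wrist'); cv2.imwrite('pics/w3.png',im); A=X.reshape(-1,3)
B=cloud('side')[2].reshape(-1,3)
for nm,A in (('W',A),('S',B)):
  for n,c,z in (('held',t[:2],(t[2]+30,t[2]+50)),('heldlow',t[:2],(t[2]-55,t[2]-15)),('base',(483.5,319.5),(108,122))):
    p=A[(np.hypot(A[:,0]-c[0],A[:,1]-c[1])<36)&(A[:,2]>z[0])&(A[:,2]<z[1])]
    if len(p)>5:
        f=least_squares(lambda q:np.hypot(p[:,0]-q[0],p[:,1]-q[1])-q[2],[*c,28],loss='soft_l1',f_scale=2).x
        print(nm,n,len(p),p.min(0).round(1),p.max(0).round(1),f.round(1))
E
```

```text
ee_pos: [442.2, -8.3, 261.9]
ee_pos: [452.3, 91.0, 261.8]
ee_pos: [462.2, 191.2, 261.7]
ee_pos: [472.2, 291.1, 261.6]
t: 14.25
ee_pos: [482.4, 317.5, 261.4]
eef_rot: [[0.986, 0.168, -0.0], [0.168, -0.986, -0.001], [-0.0, 0.001, -1.0]]
force: [-0.5, 0.4, -1.8]
gripper_width: 0.731
grasp_force: 39.5
[482.38771485 317.53872449 261.39848423]
W held 6690 [452.3 283.8 291.4] [513.1 353.3 311.4] [482.7 317.   29.7]
W heldlow 2175 [463.2 299.1 206.4] [507.3 339.8 246.4] [485.4 317.2  20.6]
W base 502 [462.  288.2 108. ] [515.2 350.9 119.3] [484.4 319.6  29.6]
S held 89 [453.1 295.2 291.5] [514.  347.9 308.1] [482.8 319.1  29.9]
S heldlow 92 [457.5 306.2 206.9] [507.1 344.6 244.5] [482.7 318.7  23.3]
S base 112 [455.3 292.1 108.2] [515.8 351.9 121.5] [485.1 321.9  29.8]
```

```bash

python3 -m inch '{"turn":[[0,0,0],[0,0,0],[0,0,0],[0,0,0],[0,0,0],[0,0,0],[0,0,0]],"offset":[[0.02,0.026,-0.1],[0.02,0.026,-0.3],[0.02,0.026,-0.5],[0.02,0.026,-0.65],[0.02,0.026,-0.75],[0.02,0.026,-0.76],[0.02,0.026,-0.76]],"hand":[1,1,1,1,1,1,1]}' | tail -5
python3 -m inch '{"turn":[[0,0,0],[0,0,0],[0,0,0],[0,0,0],[0,0,0],[0,0,0],[0,0,0]],"offset":[[0,0,-0.08],[0,0,-0.16],[0,0,-0.24],[0,0,-0.32],[0,0,-0.38],[0,0,-0.42],[0,0,-0.42]],"hand":[1,1,1,1,1,1,1]}'
python3 -m inch '{"turn":[[0,0,0],[0,0,0],[0,0,0],[0,0,0],[0,0,0]],"offset":[[0,0,-0.02],[0,0,-0.04],[0,0,-0.06],[0,0,-0.08],[0,0,-0.08]],"hand":[1,1,1,1,1]}'
python3 - <<'E'
from h import *
im,d=manip.camera('wrist'); a,_=manip.camera('side'); cv2.imwrite('pics/w4.png',np.hstack([im[:,:],cv2.resize(a[290:384,200:330],(288,208)).repeat(1,0) if 0 else cv2.resize(a[270:384,210:320],(288,384))]))
E
```

```text
ee_pos: [484.3, 321.8, 184.7]
eef_rot: [[0.986, 0.169, -0.001], [0.169, -0.986, -0.001], [-0.001, 0.0, -1.0]]
force: [0.1, 1.2, -1.3]
gripper_width: 0.734
grasp_force: 39.5
t: 15.52
ee_pos: [484.0, 321.8, 142.2]
eef_rot: [[0.986, 0.17, -0.001], [0.17, -0.986, -0.001], [-0.001, 0.001, -1.0]]
force: [-0.1, -0.2, -1.8]
gripper_width: 0.736
grasp_force: 39.5
t: 15.93
ee_pos: [484.4, 322.0, 135.0]
eef_rot: [[0.986, 0.17, -0.0], [0.17, -0.986, -0.0], [-0.0, 0.0, -1.0]]
force: [-0.4, -0.5, -1.9]
gripper_width: 0.735
grasp_force: 39.5
```

View pics/w4.png

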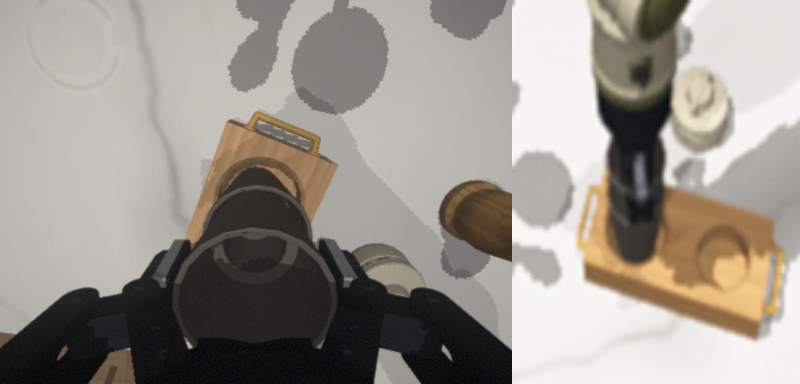

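The upper tumbler at (255,290) is entering the lower one (rim arc at (260,195)) concentrically, with no contact force yet. I continue to the ledge, expected at TCP z of about 126.

```bash

python3 -m inch '{"turn":[[0,0,0],[0,0,0],[0,0,0],[0,0,0],[0,0,0]],"offset":[[0,0,-0.02],[0,0,-0.04],[0,0,-0.06],[0,0,-0.07],[0,0,-0.07]],"hand":[1,1,1,1,1]}'|sed -n 2,4p
python3 -m inch '{"turn":[[0,0,0],[0,0,0],[0,0,0]],"offset":[[0,0,-0.01],[0,0,-0.015],[0,0,-0.015]],"hand":[1,1,1]}'|sed -n 2,4p
```

```text
ee_pos: [484.3, 321.9, 127.9]
eef_rot: [[0.986, 0.169, -0.0], [0.169, -0.986, -0.0], [-0.001, 0.0, -1.0]]
force: [-0.8, 0.3, -1.2]
ee_pos: [484.5, 322.0, 126.7]
eef_rot: [[0.986, 0.169, -0.0], [0.169, -0.986, -0.0], [-0.0, 0.0, -1.0]]
force: [-1.0, -0.6, -1.7]
```

```bash

python3 -m inch '{"turn":[[0,0,0],[0,0,0],[0,0,0]],"offset":[[0,0,-0.01],[0,0,-0.015],[0,0,-0.015]],"hand":[1,1,1]}'|sed -n 2,4p
python3 -m inch '{"turn":[[0,0,0],[0,0,0],[0,0,0]],"offset":[[0,0,-0.01],[0,0,-0.01],[0,0,-0.01]],"hand":[1,1,1]}'|sed -n 2,4p
```

```text
ee_pos: [485.1, 322.3, 126.4]
eef_rot: [[0.986, 0.169, 0.002], [0.169, -0.986, 0.001], [0.002, -0.0, -1.0]]
force: [-0.9, -2.2, 9.4]
ee_pos: [485.5, 322.4, 126.3]
eef_rot: [[0.986, 0.169, 0.003], [0.169, -0.986, 0.001], [0.003, -0.001, -1.0]]
force: [-1.9, -2.5, 18.5]
```

```bash

python3 -m inch '{"turn":[[0,0,0],[0,0,0],[0,0,0],[0,0,0],[0,0,0],[0,0,0]],"offset":[[0,0,0.02],[0,0,0.02],[0,0,0.02],[0,0,0.02],[0,0,0.02],[0,0,0.02]],"hand":[0.2,0,-0.5,-1,-1,-1]}'| tail -3
python3 -m inch '{"turn":[[0,0,0],[0,0,0],[0,0,0],[0,0,0],[0,0,0],[0,0,0]],"offset":[[0,0,0.1],[0,0,0.3],[0,0,0.6],[0,0,0.9],[0,0,1],[0,0,1]],"hand":[-1,-1,-1,-1,-1,-1]}'| sed -n 1,2p
python3 -m inch '{"turn":[[0,0,0],[0,0,0],[0,0,0]],"offset":[[0,-0.4,0.1],[0,-0.8,0.2],[0,-1,0.2]],"hand":[-1,-1,-1]}' | sed -n 2p
python3 - <<'E'
from h import *
im,d,X=cloud('side');A=X.reshape(-1,3);B=cloud('wrist')[2].reshape(-1,3)
for nm,A in (('S',A),('W',B)):
  for n,c,z in (('upper',(484,320),(155,180)),('lower',(484,320),(105,121))):
    p=A[(np.hypot(A[:,0]-c[0],A[:,1]-c[1])<45)&(A[:,2]>z[0])&(A[:,2]<z[1])]
    if len(p):print(nm,n,len(p),p.mean(0).round(1),((p.max(0)+p.min(0))/2).round(1),p.max(0).round(1),np.ptp(p,axis=0).round(1))
E
python3 -m inch '{"turn":[[0,0,0],[0,0,0],[0,0,0]],"offset":[[0,-0.4,0],[0,-0.8,0],[0,-1,0]],"hand":[-1,-1,-1]}' | sed -n 2p
python3 -m inch '{"turn":[[0,0,0],[0,0,0],[0,0,0]],"offset":[[0,-0.4,0],[0,-0.8,0],[0,-1,0]],"hand":[-1,-1,-1]}' | sed -n 2p
python3 -m inch '{"turn":[[0,0,0],[0,0,0],[0,0,0]],"offset":[[0,-0.4,0],[0,-0.8,0],[0,-1,0]],"hand":[-1,-1,-1]}' | sed -n 2p
python3 -m inch '{"turn":[[0,0,0],[0,0,0],[0,0,0],[0,0,0],[0,0,0]],"offset":[[0,-0.4,0],[0.1,-0.8,0],[0.2,-1,0],[0.2,-1,0],[0.2,-1,0]],"hand":[-1,-1,-1,-1,-1]}' | sed -n 2p
python3 - <<'E'
from h import *
from scipy.optimize import least_squares
A=cloud('wrist')[2].reshape(-1,3)
for n,c,z in (('salt',(503,-186),(76,95)),('saltbody',(503,-186),(15,70))):
    p=A[(np.hypot(A[:,0]-c[0],A[:,1]-c[1])<35)&(A[:,2]>z[0])&(A[:,2]<z[1])]
    if len(p)>5:
        f=least_squares(lambda q:np.hypot(p[:,0]-q[0],p[:,1]-q[1])-q[2],[*c,20],loss='soft_l1').x
        print(n,len(p),((p.max(0)+p.min(0))/2).round(1),np.ptp(p,axis=0).round(1),f.round(1))
p=A[(A[:,2]>40)&(A[:,2]<52)&(A[:,1]<-230)&(A[:,1]>-380)&(A[:,0]>310)&(A[:,0]<580)][:,:2]
print('crate',len(p),cv2.minAreaRect(p.astype(np.float32)))
E
```

```text
force: [0.1, -0.2, 0.5]
gripper_width: 1.001
grasp_force: 0.0
t: 18.2
ee_pos: [485.6, 323.0, 229.7]
ee_pos: [484.2, 217.8, 246.6]
S upper 169 [484.1 320.6 165.4] [484.  323.  165.1] [514.5 354.6 175.2] [61.  63.1 20.1]
S lower 158 [485.7 323.7 115.1] [485.5 324.6 113.1] [515.7 352.7 120.9] [60.4 56.2 15.7]
W upper 2458 [481.  325.9 165.2] [483.3 321.  163.6] [515.  353.  172.2] [63.3 63.8 17.2]
W lower 1646 [484.3 320.  115.3] [485.5 316.9 113. ] [515.1 345.8 121. ] [59.1 58.  16. ]
ee_pos: [483.6, 118.6, 245.2]
ee_pos: [483.7, 18.3, 245.4]
ee_pos: [483.9, -81.7, 245.4]
ee_pos: [504.6, -178.3, 245.1]
salt 833 [ 504.1 -188.9   83.7] [33.6 33.7 15. ] [ 505.5 -188.5   11.6]
saltbody 379 [ 505.1 -186.7   43.5] [37.2 41.5 52.7] [ 502.2 -188.2   19.7]
crate 3044 ((441.9753112792969, -313.3108825683594), (90.7255630493164, 219.48138427734375), 86.87337493896484)
```

```bash

python3 -m inch '{"turn":[[0,0,0],[0,0,0],[0,0,0],[0,0,0]],"offset":[[-0.01,-0.09,-0.3],[-0.01,-0.09,-0.6],[-0.01,-0.09,-0.9],[-0.01,-0.09,-1]],"hand":[-1,-1,-1,-1]}' 30| sed -n 2p
python3 -m inch '{"turn":[[0,0,0],[0,0,0],[0,0,0],[0,0,0],[0,0,0]],"offset":[[0,0,-0.3],[0,0,-0.6],[0,0,-0.9],[0,0,-1],[0,0,-1]],"hand":[-1,-1,-1,-1,-1]}'| sed -n 2p
python3 -m inch '{"turn":[[0,0,0],[0,0,0],[0,0,0],[0,0,0],[0,0,0],[0,0,0],[0,0,0],[0,0,0]],"offset":[[0,0,-0.07],[0,0,-0.07],[0,0,-0.07],[0,0,-0.07],[0,0,-0.07],[0,0,-0.07],[0,0,-0.07],[0,0,-0.07]],"hand":[-1,0,0.2,0.4,0.6,0.8,1,1]}' 30
python3 -m inch '{"turn":[[0,0,0],[0,0,0]],"offset":[[0,0,0],[0,0,0]],"hand":[1,1]}' | tail -6
```

```text
ee_pos: [501.6, -184.4, 142.9]
ee_pos: [502.5, -185.3, 44.6]
t: 21.18
ee_pos: [504.0, -187.0, 40.5]
eef_rot: [[0.986, 0.169, 0.002], [0.169, -0.986, -0.0], [0.002, 0.001, -1.0]]
force: [-1.5, 1.4, 9.4]
gripper_width: 0.431
grasp_force: 29.3
t: 21.35
ee_pos: [504.0, -187.0, 40.6]
eef_rot: [[0.986, 0.169, 0.002], [0.169, -0.986, -0.0], [0.002, 0.001, -1.0]]
force: [-1.3, 0.9, 10.1]
gripper_width: 0.433
grasp_force: 29.3
```

```bash

python3 -m inch '{"turn":[[0,0,0],[0,0,0],[0,0,0],[0,0,0]],"offset":[[0,0,0.05],[0,0,0.1],[0,0,0.12],[0,0,0.12]],"hand":[1,1,1,1]}' | tail -6
python3 - <<'E'
from h import *
im,d=manip.camera('wrist'); a,_=manip.camera('side'); cv2.imwrite('pics/w5.png',np.hstack([im[:,100:450],cv2.resize(a[150:250,210:315],(403,384))]))
E
```

```text
t: 21.68
ee_pos: [503.8, -187.2, 52.1]
eef_rot: [[0.986, 0.169, 0.001], [0.169, -0.986, -0.0], [0.001, 0.001, -1.0]]
force: [0.2, 0.5, -1.2]
gripper_width: 0.43
grasp_force: 29.8
```

View pics/w5.png

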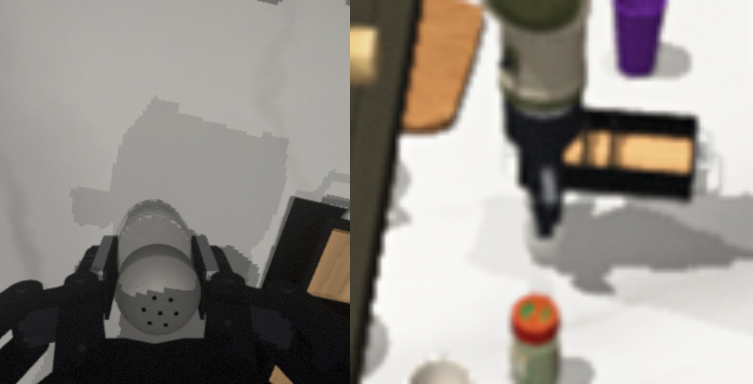

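The shaker is held upright and lifted, at (158,285) in the left crop. I carry it to the narrow well.

```bash

python3 -m inch '{"turn":[[0,0,0],[0,0,0],[0,0,0],[0,0,0]],"offset":[[0,0,0.2],[0,0,0.5],[0,0,0.8],[0,0,1]],"hand":[1,1,1,1]}' | sed -n 2p
python3 -m inch '{"turn":[[0,0,0],[0,0,0],[0,0,0],[0,0,0]],"offset":[[0,0,0.3],[0,0,0.6],[0,0,0.9],[0,0,1]],"hand":[1,1,1,1]}' | sed -n 2p
python3 -m inch '{"turn":[[0,0,0],[0,0,0],[0,0,0],[0,0,0]],"offset":[[-0.04,0.2,0],[-0.1,0.5,0],[-0.16,0.8,0],[-0.2,1,0]],"hand":[1,1,1,1]}' | sed -n 2p
python3 -m inch '{"turn":[[0,0,0],[0,0,0],[0,0,0]],"offset":[[-0.07,0.35,0],[-0.14,0.7,0],[-0.2,1,0]],"hand":[1,1,1]}' | sed -n 2p
python3 -m inch '{"turn":[[0,0,0],[0,0,0],[0,0,0]],"offset":[[-0.07,0.35,0],[-0.14,0.7,0],[-0.2,1,0]],"hand":[1,1,1]}' | sed -n 2p
python3 -m inch '{"turn":[[0,0,0],[0,0,0],[0,0,0]],"offset":[[-0.07,0.35,0],[-0.14,0.7,0],[-0.2,1,0]],"hand":[1,1,1]}' | sed -n 2p
python3 -m inch '{"turn":[[0,0,0],[0,0,0],[0,0,0]],"offset":[[-0.07,0.35,0],[-0.14,0.7,0],[-0.2,1,0]],"hand":[1,1,1]}' | sed -n 2p
python3 -m inch '{"turn":[[0,0,0],[0,0,0],[0,0,0],[0,0,0],[0,0,0]],"offset":[[-0.1,0.2,0],[-0.17,0.25,0],[-0.17,0.25,0],[-0.17,0.25,0],[-0.17,0.25,0]],"hand":[1,1,1,1,1]}' 
python3 - <<'E'
from h import *
from scipy.optimize import least_squares
print(np.round(manip.get_obs()['joints'],2))
t=np.array(manip.get_obs()['ee_pos'])
for cam in('wrist','side'):
  A=cloud(cam)[2].reshape(-1,3)
  for n,z in (('top',(t[2]+20,t[2]+60)),('body',(t[2]-38,t[2]-5))):
    p=A[(np.hypot(A[:,0]-t[0],A[:,1]-t[1])<24)&(A[:,2]>z[0])&(A[:,2]<z[1])]
    if len(p)>5:
        f=least_squares(lambda q:np.hypot(p[:,0]-q[0],p[:,1]-q[1])-q[2],[*t[:2],20],loss='soft_l1').x
        print(cam,n,len(p),((p.max(0)+p.min(0))/2).round(1),p.max(0).round(1),np.ptp(p,axis=0).round(1),f.round(1))
  p=A[(np.hypot(A[:,0]-386,A[:,1]-338)<36)&(A[:,2]>8)&(A[:,2]<18)]
  if len(p): print('floor',len(p),p.min(0),p.max(0))
E
```

```text
ee_pos: [503.7, -187.1, 153.2]
ee_pos: [504.6, -187.4, 255.1]
ee_pos: [482.3, -84.6, 250.6]
ee_pos: [462.4, 14.9, 250.6]
ee_pos: [442.3, 115.0, 250.7]
ee_pos: [422.3, 215.1, 250.7]
ee_pos: [402.3, 315.1, 250.5]
t: 24.2
ee_pos: [387.0, 336.4, 250.9]
eef_rot: [[0.986, 0.168, -0.0], [0.168, -0.986, -0.001], [-0.0, 0.001, -1.0]]
force: [-0.0, -0.2, -0.8]
gripper_width: 0.431
grasp_force: 30.1
[-0.61  0.33 -0.28  2.04  0.13  0.78 -2.37]
wrist top 8295 [388.3 336.7 290.7] [404.4 359.5 310.5] [32.1 45.6 39.5] [390.2 335.8  12.8]
wrist body 757 [398.  337.  229.8] [407.  357.  245.9] [18.  39.9 32.2] [384.2 335.6  21.8]
floor 1540 [355.99421369 308.35223404   9.95468682] [410.01429135 365.98088119  17.91906119]
side top 29 [394.6 339.4 289. ] [405.3 360.  304.2] [21.3 41.1 30.6] [375.8 332.2  29.1]
side body 72 [388.1 347.2 229.6] [408.1 359.9 245.5] [40.  25.4 31.8] [387.  337.   20.8]
floor 220 [358.47817053 307.55098667   8.11941763] [412.20811209 354.20236752  17.94415859]
```

```bash

python3 -m inch '{"turn":[[0,0,0],[0,0,0],[0,0,0],[0,0,0],[0,0,0]],"offset":[[-0.015,0.01,-0.2],[-0.015,0.01,-0.5],[-0.015,0.01,-0.8],[-0.015,0.01,-1],[-0.015,0.01,-1]],"hand":[1,1,1,1,1]}' | sed -n 2p
python3 -m inch '{"turn":[[0,0,0],[0,0,0],[0,0,0],[0,0,0],[0,0,0],[0,0,0],[0,0,0],[0,0,0]],"offset":[[0,0,-0.2],[0,0,-0.4],[0,0,-0.55],[0,0,-0.7],[0,0,-0.8],[0,0,-0.88],[0,0,-0.9],[0,0,-0.9]],"hand":[1,1,1,1,1,1,1,1]}' | tail -5
python3 -m inch '{"turn":[[0,0,0],[0,0,0],[0,0,0],[0,0,0],[0,0,0],[0,0,0]],"offset":[[0,0,-0.02],[0,0,-0.04],[0,0,-0.06],[0,0,-0.08],[0,0,-0.08],[0,0,-0.08]],"hand":[1,1,1,1,1,1]}' | tail -5
```

```text
ee_pos: [384.3, 336.6, 148.1]
ee_pos: [385.2, 339.0, 61.4]
eef_rot: [[0.986, 0.169, 0.0], [0.169, -0.986, -0.0], [0.0, 0.0, -1.0]]
force: [0.7, 1.2, -1.7]
gripper_width: 0.432
grasp_force: 30.1
ee_pos: [384.9, 339.0, 53.2]
eef_rot: [[0.986, 0.17, -0.0], [0.17, -0.986, -0.0], [-0.0, 0.0, -1.0]]
force: [0.2, -0.6, -0.6]
gripper_width: 0.426
grasp_force: 30.1
```

```bash

python3 -m inch '{"turn":[[0,0,0],[0,0,0],[0,0,0]],"offset":[[0,0,-0.01],[0,0,-0.02],[0,0,-0.02]],"hand":[1,1,1]}' | sed -n 2,4p
python3 -m inch '{"turn":[[0,0,0],[0,0,0],[0,0,0]],"offset":[[0,0,-0.01],[0,0,-0.02],[0,0,-0.02]],"hand":[1,1,1]}' | sed -n 2,4p
```

```text
ee_pos: [385.2, 339.2, 52.5]
eef_rot: [[0.986, 0.169, 0.001], [0.169, -0.986, 0.001], [0.001, -0.0, -1.0]]
force: [-2.1, -1.3, 17.9]
ee_pos: [385.4, 339.5, 52.0]
eef_rot: [[0.986, 0.17, 0.003], [0.17, -0.986, 0.002], [0.003, -0.001, -1.0]]
force: [-5.8, -4.0, 41.7]
```

```bash

python3 -m inch '{"turn":[[0,0,0],[0,0,0],[0,0,0],[0,0,0],[0,0,0],[0,0,0],[0,0,0],[0,0,0]],"offset":[[0,0,0.03],[0,0,0.03],[0,0,0.03],[0,0,0.03],[0,0,0.03],[0,0,0.03],[0,0,0.03],[0,0,0.03]],"hand":[1,0.6,0.3,0,-0.5,-1,-1,-1]}'| tail -5
python3 -m inch '{"turn":[[0,0,0],[0,0,0],[0,0,0],[0,0,0],[0,0,0]],"offset":[[0,0,0.1],[0,0,0.3],[0,0,0.6],[0,0,0.9],[0,0,1]],"hand":[-1,-1,-1,-1,-1]}'| sed -n 1,2p
python3 -m inch '{"turn":[[0,0,0],[0,0,0],[0,0,0],[0,0,0]],"offset":[[0,0,0.3],[0,0,0.6],[0,0,0.9],[0,0,1]],"hand":[-1,-1,-1,-1]}'| sed -n 1,2p
python3 -m inch '{"turn":[[0,0,0],[0,0,0],[0,0,0]],"offset":[[0.1,-0.4,0],[0.2,-0.8,0],[0.3,-1,0]],"hand":[-1,-1,-1]}' | sed -n 2p
python3 - <<'E'
from h import *
im,d,X=cloud('side'); cv2.imwrite('pics/s2.png',cv2.resize(im[230:384,180:340],(624,600)))
A=X.reshape(-1,3)
p=A[(np.hypot(A[:,0]-386,A[:,1]-338)<30)&(A[:,2]>55)&(A[:,2]<115)]; print(len(p),p.mean(0),((p.max(0)+p.min(0))/2).round(1),p.max(0))
E
python3 -m inch '{"turn":[[0,0,0],[0,0,0],[0,0,0]],"offset":[[0.1,-0.4,0],[0.2,-0.8,0],[0.3,-1,0]],"hand":[-1,-1,-1]}' | sed -n 2p
python3 -m inch '{"turn":[[0,0,0],[0,0,0],[0,0,0]],"offset":[[0.1,-0.4,0],[0.2,-0.8,0],[0.3,-1,0]],"hand":[-1,-1,-1]}' | sed -n 2p
python3 -m inch '{"turn":[[0,0,0],[0,0,0],[0,0,0],[0,0,0],[0,0,0]],"offset":[[0.1,-0.4,0],[0.26,-0.69,0],[0.26,-0.69,0],[0.26,-0.69,0],[0.26,-0.69,0]],"hand":[-1,-1,-1,-1,-1]}' | sed -n 2p
```

```text
ee_pos: [384.9, 339.0, 52.1]
eef_rot: [[0.986, 0.17, -0.0], [0.17, -0.986, -0.0], [-0.0, 0.0, -1.0]]
force: [0.4, -0.5, 0.7]
gripper_width: 0.995
grasp_force: 0.0
t: 27.47
ee_pos: [385.8, 339.9, 156.3]
t: 27.8
ee_pos: [385.7, 339.9, 256.5]
ee_pos: [414.4, 234.7, 252.3]
204 [386.77422149 346.17963566  85.10226464] [386.3 342.4  80. ] [404.95901819 360.92989738 104.71395682]
ee_pos: [444.3, 134.9, 252.0]
ee_pos: [474.5, 34.6, 252.1]
ee_pos: [500.5, -29.3, 252.0]
```

View pics/s2.png

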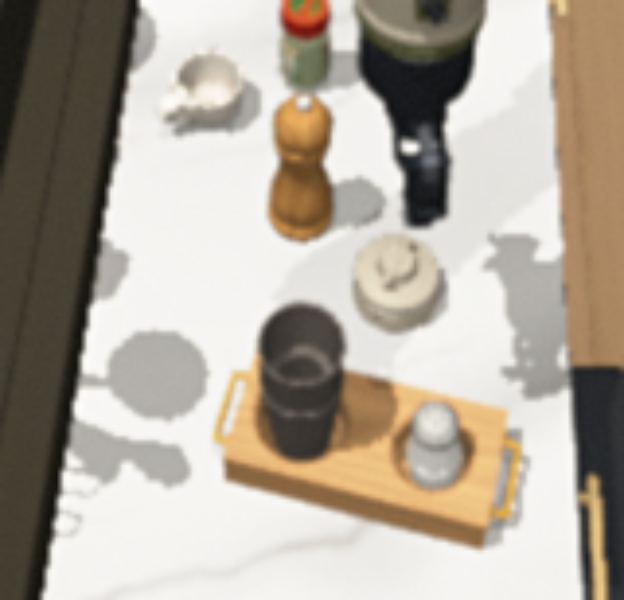

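The side view shows the tumblers nested upright in the wide well (300,380) and the salt upright in the narrow well (435,445). The timer and the cup have not moved. The spice jar is next.

```bash

python3 -m inch '{"turn":[[0,0,0],[0,0,0],[0,0,0],[0,0,0]],"offset":[[0.01,0,-0.3],[0.01,0,-0.6],[0.01,0,-0.9],[0.01,0,-1]],"hand":[-1,-1,-1,-1]}' 30| sed -n 2p
python3 -m inch '{"turn":[[0,0,0],[0,0,0],[0,0,0],[0,0,0],[0,0,0]],"offset":[[0,0,-0.3],[0,0,-0.6],[0,0,-0.9],[0,0,-0.97],[0,0,-0.97]],"hand":[-1,-1,-1,-1,-1]}'| sed -n 2p
python3 -m inch '{"turn":[[0,0,0],[0,0,0],[0,0,0],[0,0,0],[0,0,0],[0,0,0],[0,0,0],[0,0,0]],"offset":[[0,0,0],[0,0,0],[0,0,0],[0,0,0],[0,0,0],[0,0,0],[0,0,0],[0,0,0]],"hand":[-0.3,0,0.2,0.4,0.6,0.8,1,1]}' 35
python3 -m inch '{"turn":[[0,0,0],[0,0,0],[0,0,0],[0,0,0],[0,0,0]],"offset":[[0,0,0.05],[0,0,0.2],[0,0,0.5],[0,0,0.8],[0,0,1]],"hand":[1,1,1,1,1]}' | tail -5
```

```text
ee_pos: [499.8, -28.2, 149.3]
ee_pos: [500.9, -28.9, 54.2]
t: 30.43
ee_pos: [502.8, -29.8, 56.9]
eef_rot: [[0.986, 0.169, 0.003], [0.169, -0.986, 0.0], [0.003, 0.0, -1.0]]
force: [-0.1, 1.5, 9.2]
gripper_width: 0.514
grasp_force: 34.1
ee_pos: [502.2, -30.1, 158.3]
eef_rot: [[0.986, 0.169, 0.002], [0.169, -0.986, -0.0], [0.002, 0.0, -1.0]]
force: [0.7, 0.4, -1.8]
gripper_width: 0.51
grasp_force: 36.0
```

```bash

python3 -m inch '{"turn":[[0,0,0],[0,0,0],[0,0,0],[0,0,0]],"offset":[[0,-0.2,0.1],[0,-0.5,0.2],[0,-0.8,0.2],[0,-1,0.2]],"hand":[1,1,1,1]}' | sed -n 2p
python3 -m inch '{"turn":[[0,0,0],[0,0,0],[0,0,0]],"offset":[[0,-0.35,0],[0,-0.7,0],[0,-1,0]],"hand":[1,1,1]}' | sed -n 2p
python3 -m inch '{"turn":[[0,0,0],[0,0,0],[0,0,0],[0,0,0],[0,0,0],[0,0,0]],"offset":[[0,-0.35,0],[0,-0.6,0],[-0.02,-0.85,0],[-0.02,-0.85,0],[-0.02,-0.85,0],[-0.02,-0.85,0]],"hand":[1,1,1,1,1,1]}' | tail -5
python3 - <<'E'
from h import *
from scipy.optimize import minimize,least_squares
t=np.array(manip.get_obs()['ee_pos']);print(t)
for cam in ('wrist','side','top'):
  im,d,X=cloud(cam); 
  if cam=='wrist': cv2.imwrite('pics/w6.png',im)
  A=X.reshape(-1,3)
  p=A[(np.hypot(A[:,0]-t[0],A[:,1]-t[1])<25)&(A[:,2]>t[2]-55)&(A[:,2]<t[2]-5)]
  if len(p)>8:print(cam,'jar',len(p),least_squares(lambda q:np.hypot(p[:,0]-q[0],p[:,1]-q[1])-21.5,t[:2],loss='soft_l1').x.round(1),p[:,2].min())
  p=A[(A[:,2]>43)&(A[:,2]<51)&(A[:,1]<-230)&(A[:,1]>-380)&(A[:,0]>310)&(A[:,0]<580)][:,:2]
  def cost2(q):
    c,s=np.cos(q[2]),np.sin(q[2]); d=p-q[:2]; x=d@[c,s]; y=d@[-s,c]
    dd=np.stack([abs(x-89.5),abs(x+89.5),abs(y-42),abs(y+42),abs(x-26),abs(x+3)])
    return np.minimum(dd.min(0)+np.maximum(abs(y)-44,0),6).sum()
  b=min((minimize(cost2,[442+dx,-311+dy,-.056],method='Nelder-Mead') for dx in(-5,0,5) for dy in (-4,0,4)),key=lambda r:r.fun)
  print('crate',len(p),b.x.round(3),b.fun/len(p))
  P=A[(A[:,2]>0)&(A[:,2]<18)]; q=b.x;c,s=np.cos(q[2]),np.sin(q[2]);D=P[:,:2]-q[:2];x=D@[c,s];y=D@[-s,c];k=abs(y)<30
  print(np.histogram(x[k],np.arange(-104,105,8))[0])
E
```

```text
ee_pos: [501.8, -132.9, 177.1]
ee_pos: [501.4, -232.4, 176.3]
ee_pos: [499.7, -314.3, 175.7]
eef_rot: [[0.986, 0.169, 0.0], [0.169, -0.986, 0.0], [0.0, -0.0, -1.0]]
force: [0.8, 0.0, -0.8]
gripper_width: 0.509
grasp_force: 36.1
[ 499.71193222 -314.34359313  175.7154688 ]
wrist jar 1321 [ 499.7 -314.7] 120.85075752793333
crate 1944 [ 4.41526e+02 -3.13440e+02 -5.30000e-02] 2.0884836271920864
[  0   0   0   0   0   0   0   0   0   0   0   0   0   0   0   0  32  62
 145 378 435 449 454  50 312 191]
side jar 82 [ 500.9 -313.2] 122.38515152558057
crate 204 [ 4.42860e+02 -3.10547e+02 -5.50000e-02] 2.5111077517235683
[12  2 10 12 12 12 12 12 10 13 12 12  6 10 11 11  4 10 13 12  9 12 12 10
  0 10]
top jar 20 [ 498.3 -313. ] 123.53708684219123
crate 136 [ 4.42390e+02 -3.11641e+02 -5.70000e-02] 1.841984159674417
[ 6  8 18 29 31 27 27 26 26 30 29 28 14 21 27 30  5 24 28 16 12  6  2  1
  0  5]
```

View pics/w6.png

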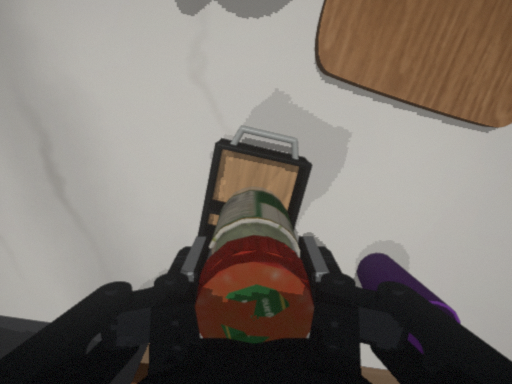

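The jar, held upright at (255,270), is over the narrow cell at (255,178). I lower it.

```bash

python3 -m inch '{"turn":[[0,0,0],[0,0,0],[0,0,0],[0,0,0],[0,0,0],[0,0,0],[0,0,0]],"offset":[[0,-0.01,-0.2],[0,-0.01,-0.4],[0,-0.01,-0.6],[0,-0.01,-0.8],[0,-0.01,-0.95],[0,-0.01,-1],[0,-0.01,-1]],"hand":[1,1,1,1,1,1,1]}' | sed -n 2,4p
python3 -m inch '{"turn":[[0,0,0],[0,0,0],[0,0,0],[0,0,0],[0,0,0],[0,0,0]],"offset":[[0,0,-0.02],[0,0,-0.04],[0,0,-0.06],[0,0,-0.07],[0,0,-0.07],[0,0,-0.07]],"hand":[1,1,1,1,1,1]}' | sed -n 2,4p
python3 -m inch '{"turn":[[0,0,0],[0,0,0],[0,0,0]],"offset":[[0,0,-0.01],[0,0,-0.02],[0,0,-0.02]],"hand":[1,1,1]}' | sed -n 2,4p
```

```text
ee_pos: [499.7, -314.8, 74.3]
eef_rot: [[0.985, 0.171, -0.002], [0.171, -0.985, 0.001], [-0.002, -0.002, -1.0]]
force: [0.3, 0.3, -0.9]
ee_pos: [500.0, -316.1, 68.6]
eef_rot: [[0.986, 0.169, 0.0], [0.169, -0.986, -0.0], [0.0, 0.0, -1.0]]
force: [0.5, -0.4, -0.1]
ee_pos: [500.1, -316.1, 67.0]
eef_rot: [[0.986, 0.169, 0.0], [0.169, -0.986, -0.0], [0.0, 0.0, -1.0]]
force: [-1.4, 0.7, 8.0]
```

```bash

python3 -m inch '{"turn":[[0,0,0],[0,0,0],[0,0,0],[0,0,0],[0,0,0],[0,0,0],[0,0,0],[0,0,0]],"offset":[[0,0,0.01],[0,0,0.01],[0,0,0.01],[0,0,0.01],[0,0,0.01],[0,0,0.01],[0,0,0.01],[0,0,0.01]],"hand":[1,0.6,0.3,0,-0.5,-1,-1,-1]}'| tail -2
python3 -m inch '{"turn":[[0,0,0],[0,0,0],[0,0,0],[0,0,0],[0,0,0]],"offset":[[0,0,0.1],[0,0,0.3],[0,0,0.6],[0,0,0.9],[0,0,1]],"hand":[-1,-1,-1,-1,-1]}'| sed -n 2p
python3 -m inch '{"turn":[[0,0,0],[0,0,0],[0,0,0],[0,0,0]],"offset":[[0,0,0.3],[0,0,0.6],[0,0,0.8],[0,0,0.8]],"hand":[-1,-1,-1,-1]}'| sed -n 2p
python3 -m inch '{"turn":[[0,0,0],[0,0,0],[0,0,0]],"offset":[[0,0.4,0],[0,0.8,0],[0,1,0]],"hand":[-1,-1,-1]}' | sed -n 2p
python3 -m inch '{"turn":[[0,0,0],[0,0,0],[0,0,0]],"offset":[[0,0.4,0],[0,0.8,0],[0,1,0]],"hand":[-1,-1,-1]}' | sed -n 2p
python3 -m inch '{"turn":[[0,0,0],[0,0,0],[0,0,0]],"offset":[[0,0.4,0],[0,0.8,0],[0,1,0]],"hand":[-1,-1,-1]}' | sed -n 2p
python3 -m inch '{"turn":[[0,0,0],[0,0,0],[0,0,0],[0,0,0],[0,0,0]],"offset":[[-0.02,0.4,0],[-0.05,0.8,0],[-0.05,1,0],[-0.05,1,0],[-0.05,1,0]],"hand":[-1,-1,-1,-1,-1]}' | sed -n 2p
python3 - <<'E'
from h import *
from scipy.optimize import least_squares
for cam,c in (('wrist',(495,117)),('side',(495,117)),('top',(495,117)),('side',(499,-315)),('top',(499,-315))):
  A=cloud(cam)[2].reshape(-1,3)
  for z in ((123,159),(162,180),(5,22)) if c[1]>0 else ((60,95),(108,125)):
    p=A[(np.hypot(A[:,0]-c[0],A[:,1]-c[1])<36)&(A[:,2]>z[0])&(A[:,2]<z[1])]
    if len(p)>3: print(cam,c,z,len(p),p.mean(0).round(1),((p.max(0)+p.min(0))/2).round(1),p.max(0).round(1),np.ptp(p,axis=0).round(1))
E
```

```text
gripper_width: 0.996
grasp_force: 0.0
ee_pos: [501.3, -316.7, 171.8]
ee_pos: [501.5, -316.9, 252.1]
ee_pos: [499.5, -211.8, 247.3]
ee_pos: [499.4, -111.3, 247.3]
ee_pos: [499.4, -11.4, 247.4]
ee_pos: [494.5, 85.1, 247.1]
wrist (495, 117) (123, 159) 2350 [499.7 114.5 151.8] [494.3 115.8 141. ] [519.3 140.4 159. ] [49.9 49.3 36. ]
wrist (495, 117) (162, 180) 196 [495.1 115.6 169. ] [494.5 115.7 167.9] [500.2 121.5 171.6] [11.4 11.6  7.3]
wrist (495, 117) (5, 22) 210 [517.6 110.   14.4] [508.5 114.2  12.4] [526.1 142.1  19.7] [35.2 55.6 14.5]
side (495, 117) (123, 159) 170 [495.6 127.2 147.4] [496.1 119.2 141.1] [518.6 142.6 158.8] [44.9 46.7 35.3]
side (495, 117) (162, 180) 12 [495.1 119.9 169.7] [494.5 119.5 169.9] [499.1 124.1 173.5] [9.2 9.2 7.3]
side (495, 117) (5, 22) 69 [498.4 135.2  13.8] [498.5 127.6  13.4] [527.2 146.1  21.8] [57.6 37.  16.8]
top (499, -315) (60, 95) 24 [ 490.1 -301.3   74.4] [ 495.7 -309.8   74.8] [ 515.6 -292.1   88. ] [39.7 35.4 26.5]
top (499, -315) (108, 125) 105 [ 499.1 -313.9  115.9] [ 499.3 -314.5  116.8] [ 519.3 -293.   123.8] [39.9 43.2 13.9]
```

```bash

python3 -m inch '{"turn":[[0,0,0],[0,0,0],[0,0,0],[0,0,0],[0,0,0]],"offset":[[0,0.325,0],[0,0.325,-0.2],[0,0.325,-0.5],[0,0.325,-0.65],[0,0.325,-0.65]],"hand":[-1,-1,-1,-1,-1]}' 30| sed -n 2p
python3 -m inch '{"turn":[[0,0,0],[0,0,0],[0,0,0],[0,0,0],[0,0,0]],"offset":[[0,0,-0.3],[0,0,-0.5],[0,0,-0.66],[0,0,-0.66],[0,0,-0.66]],"hand":[-1,-1,-1,-1,-1]}'| sed -n 2,4p
python3 -m inch '{"turn":[[0,0,0],[0,0,0],[0,0,0],[0,0,0],[0,0,0],[0,0,0],[0,0,0],[0,0,0]],"offset":[[0,0,0],[0,0,0],[0,0,0],[0,0,0],[0,0,0],[0,0,0],[0,0,0],[0,0,0]],"hand":[-0.3,0,0.2,0.4,0.6,0.8,1,1]}' 45
python3 -m inch '{"turn":[[0,0,0],[0,0,0],[0,0,0],[0,0,0],[0,0,0]],"offset":[[0,0,0.05],[0,0,0.1],[0,0,0.2],[0,0,0.3],[0,0,0.3]],"hand":[1,1,1,1,1]}' | tail -5
python3 - <<'E'
from h import *
im,d=manip.camera('wrist'); a,_=manip.camera('side'); cv2.imwrite('pics/w7.png',np.hstack([im[:,80:450],cv2.resize(a[200:320,200:320],(384,384))]))
E
```

```text
ee_pos: [493.5, 115.2, 179.6]
ee_pos: [495.1, 116.1, 116.6]
eef_rot: [[0.986, 0.169, -0.001], [0.169, -0.986, -0.0], [-0.001, 0.0, -1.0]]
force: [0.6, -0.4, 0.6]
t: 37.75
ee_pos: [495.8, 116.8, 117.9]
eef_rot: [[0.986, 0.169, 0.003], [0.169, -0.986, 0.001], [0.003, -0.0, -1.0]]
force: [-1.5, -0.1, 12.6]
gripper_width: 0.546
grasp_force: 44.0
ee_pos: [495.8, 116.8, 148.4]
eef_rot: [[0.986, 0.169, 0.003], [0.169, -0.986, 0.001], [0.003, -0.0, -1.0]]
force: [0.1, -0.4, -2.8]
gripper_width: 0.539
grasp_force: 46.5
```

View pics/w7.png

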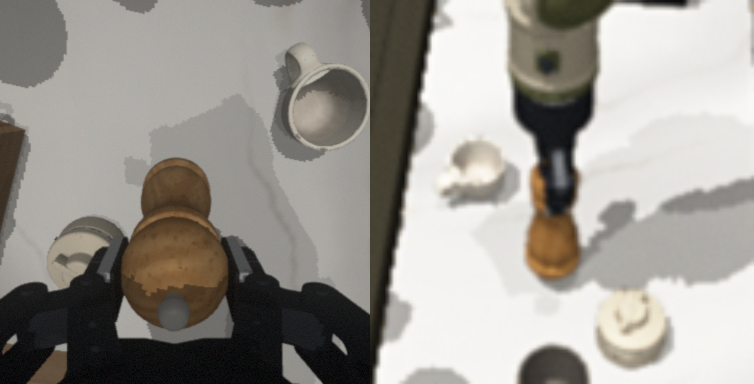

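The mill is held upright at (175,270) and lifted clear. I carry it to the crate.

```bash

python3 -m inch '{"turn":[[0,0,0],[0,0,0],[0,0,0],[0,0,0],[0,0,0]],"offset":[[-0.04,-0.2,0.2],[-0.08,-0.4,0.4],[-0.12,-0.6,0.5],[-0.16,-0.8,0.5],[-0.2,-1,0.5]],"hand":[1,1,1,1,1]}' | sed -n 2p
python3 -m inch '{"turn":[[0,0,0],[0,0,0],[0,0,0],[0,0,0]],"offset":[[-0.06,-0.25,0],[-0.12,-0.5,0],[-0.18,-0.75,0],[-0.24,-1,0]],"hand":[1,1,1,1]}' | sed -n 2p
python3 -m inch '{"turn":[[0,0,0],[0,0,0],[0,0,0],[0,0,0]],"offset":[[-0.06,-0.25,0],[-0.12,-0.5,0],[-0.18,-0.75,0],[-0.24,-1,0]],"hand":[1,1,1,1]}' | sed -n 2p
python3 -m inch '{"turn":[[0,0,0],[0,0,0],[0,0,0],[0,0,0]],"offset":[[-0.06,-0.25,0],[-0.12,-0.5,0],[-0.18,-0.75,0],[-0.24,-1,0]],"hand":[1,1,1,1]}' | sed -n 2p
python3 -m inch '{"turn":[[0,0,0],[0,0,0],[0,0,0],[0,0,0],[0,0,0],[0,0,0]],"offset":[[-0.03,-0.15,0],[-0.06,-0.255,0],[-0.06,-0.255,0],[-0.06,-0.255,0],[-0.06,-0.255,0],[-0.06,-0.255,0]],"hand":[1,1,1,1,1,1]}' | tail -5
python3 - <<'E'
from h import *
from scipy.optimize import least_squares
t=np.array(manip.get_obs()['ee_pos']);print(t)
for cam in ('wrist','side','top'):
  im,d,X=cloud(cam); A=X.reshape(-1,3)
  if cam=='wrist': w=im
  if cam=='side': cv2.imwrite('pics/w8.png',np.hstack([w[:,60:450],cv2.resize(im[120:240,220:340],(384,384))]))
  for r,(a,b) in ((29,(-113,-95)),(25,(15,35))):
    p=A[(np.hypot(A[:,0]-t[0],A[:,1]-t[1])<36)&(A[:,2]>t[2]+a)&(A[:,2]<t[2]+b)]
    if len(p)>8:print(cam,r,len(p),least_squares(lambda q:np.hypot(p[:,0]-q[0],p[:,1]-q[1])-r,t[:2],loss='soft_l1').x.round(1),p.min(0).round(1),p.max(0).round(1))
E
```

```text
ee_pos: [474.9, 15.6, 196.7]
ee_pos: [450.2, -84.6, 196.0]
ee_pos: [426.2, -184.6, 196.0]
ee_pos: [402.2, -284.6, 195.9]
ee_pos: [397.4, -307.7, 196.2]
eef_rot: [[0.985, 0.171, -0.0], [0.171, -0.985, 0.001], [-0.0, -0.001, -1.0]]
force: [-0.3, 0.3, -2.5]
gripper_width: 0.541
grasp_force: 47.3
[ 397.35123373 -307.6902851   196.24143093]
wrist 29 536 [ 396.6 -309.6] [ 395.9 -336.2   83.3] [ 427.6 -280.6  101.2]
wrist 25 5597 [ 393.7 -308.8] [ 378.1 -341.5  211.2] [ 421.2 -271.7  231.2]
side 29 63 [ 400.5 -310.5] [ 373.  -313.5   83.6] [ 428.  -275.4  100.7]
side 25 51 [ 393.8 -302.8] [ 373.8 -334.8  211.3] [ 421.8 -271.8  231.1]
top 29 13 [ 399.7 -310.1] [ 373.5 -309.2   84.7] [ 427.9 -284.8   94.9]
```

View pics/w8.png

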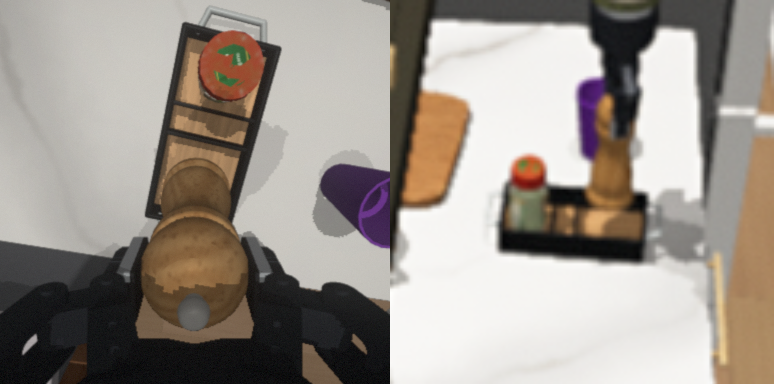

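The mill is over the wide cell: its foot is at (195,185), clear of the napkin divider at (210,138). The jar stands upright in its cell. I lower the mill.

```bash

python3 -m inch '{"turn":[[0,0,0],[0,0,0],[0,0,0],[0,0,0],[0,0,0],[0,0,0],[0,0,0],[0,0,0]],"offset":[[-0.03,0,-0.05],[-0.03,0,-0.15],[-0.03,0,-0.25],[-0.03,0,-0.35],[-0.03,0,-0.45],[-0.03,0,-0.55],[-0.03,0,-0.6],[-0.03,0,-0.6]],"hand":[1,1,1,1,1,1,1,1]}' | sed -n 2,4p
python3 -m inch '{"turn":[[0,0,0],[0,0,0],[0,0,0],[0,0,0],[0,0,0],[0,0,0]],"offset":[[0,0,-0.02],[0,0,-0.04],[0,0,-0.06],[0,0,-0.07],[0,0,-0.07],[0,0,-0.07]],"hand":[1,1,1,1,1,1]}' | sed -n 2,4p
python3 -m inch '{"turn":[[0,0,0],[0,0,0],[0,0,0]],"offset":[[0,0,-0.01],[0,0,-0.015],[0,0,-0.015]],"hand":[1,1,1]}' | sed -n 2,4p
```

```text
ee_pos: [393.4, -308.5, 134.7]
eef_rot: [[0.985, 0.17, -0.002], [0.17, -0.985, 0.001], [-0.002, -0.002, -1.0]]
force: [0.2, 0.0, -1.9]
ee_pos: [394.0, -309.0, 129.4]
eef_rot: [[0.986, 0.169, 0.0], [0.169, -0.986, -0.0], [0.0, 0.0, -1.0]]
force: [0.6, -0.6, -2.1]
ee_pos: [394.1, -309.1, 128.0]
eef_rot: [[0.986, 0.169, 0.0], [0.169, -0.986, -0.0], [0.0, 0.0, -1.0]]
force: [-1.0, 0.3, 2.2]
```

Contact is starting, so I press one more millimetre and then release.

```bash

python3 -m inch '{"turn":[[0,0,0],[0,0,0],[0,0,0]],"offset":[[0,0,-0.01],[0,0,-0.01],[0,0,-0.01]],"hand":[1,1,1]}' | sed -n 2,4p
python3 -m inch '{"turn":[[0,0,0],[0,0,0],[0,0,0],[0,0,0],[0,0,0],[0,0,0],[0,0,0],[0,0,0]],"offset":[[0,0,0],[0,0,0],[0,0,0],[0,0,0],[0,0,0],[0,0,0],[0,0,0],[0,0,0]],"hand":[0.6,0.4,0.2,0,-0.5,-1,-1,-1]}'| tail -3
python3 -m inch '{"turn":[[0,0,0],[0,0,0],[0,0,0],[0,0,0],[0,0,0],[0,0,0]],"offset":[[0,0,0.1],[0,0,0.3],[0,0,0.6],[0,0,0.9],[0,0,1],[0,0,1]],"hand":[-1,-1,-1,-1,-1,-1]}'| sed -n 2p
python3 -m inch '{"turn":[[0,0,0],[0,0,0],[0,0,0],[0,0,0],[0,0,0]],"offset":[[0,0.4,0],[0,0.8,0],[0,1,0],[0,1,0],[0,1,0]],"hand":[-1,-1,-1,-1,-1]}' | tail -6
python3 -m inch '{"turn":[[0,0,0],[0,0,0],[0,0,0],[0,0,0]],"offset":[[0.2,0.4,0],[0.2,0.8,0],[0.2,1,0],[0.2,1,0]],"hand":[-1,-1,-1,-1]}' | sed -n 1,4p
python3 - <<'E'
from h import *
def rep(nm,A,c,z,f,R=36):
    p=A[(np.hypot(A[:,0]-c[0],A[:,1]-c[1])<R)&(A[:,2]>z[0])&(A[:,2]<z[1])]
    if len(p)>3: print(nm,z,len(p),((p.max(0)+p.min(0))/2).round(1),'zmax',p[:,2].max().round(1))
ims=[]
for cam in ('top','side'):
    im,d,X=cloud(cam);A=X.reshape(-1,3);ims.append(im)
    rep(cam+' mill nut',A,(396,-309),(172,195),0);rep(cam+' mill head',A,(396,-309),(133,169),0)
    rep(cam+' jar',A,(499,-315),(105,130),0)
    rep(cam+' salt',A,(386,338),(88,115),0);rep(cam+' upper',A,(484,320),(160,180),0,45);rep(cam+' lower',A,(484,320),(108,121),0,45)
    rep(cam+' timer',A,(415,189),(50,66),0);rep(cam+' cup',A,(587,14),(44,56),0)
a=cv2.resize(ims[0][130:290,110:400],(500,276));b=cv2.resize(ims[1][120:384,180:330],(300,528))
o=np.zeros((528,800,3),np.uint8);o[:276,:500]=a;o[:,500:]=b;cv2.imwrite('pics/f.png',o)
E
```

```text
ee_pos: [394.3, -309.2, 127.9]
eef_rot: [[0.986, 0.169, 0.001], [0.169, -0.986, -0.001], [0.001, 0.001, -1.0]]
force: [-2.6, 2.2, 14.5]
force: [-0.1, 0.4, -0.2]
gripper_width: 1.003
grasp_force: 0.0
ee_pos: [395.0, -309.7, 229.9]
t: 43.58
ee_pos: [393.7, -208.0, 226.4]
eef_rot: [[0.985, 0.172, -0.001], [0.172, -0.985, 0.0], [-0.001, -0.0, -1.0]]
force: [0.7, -1.4, 0.7]
gripper_width: 1.001
grasp_force: 0.0
t: 43.92
ee_pos: [414.3, -105.8, 226.4]
eef_rot: [[0.985, 0.174, -0.0], [0.174, -0.985, 0.001], [-0.0, -0.001, -1.0]]
force: [0.2, -0.3, 0.1]
top mill nut (172, 195) 10 [ 394.7 -308.8  180.4] zmax 186.8
top mill head (133, 169) 125 [ 393.8 -308.   154.8] zmax 168.7
top jar (105, 130) 110 [ 498.  -314.5  114.2] zmax 122.7
top salt (88, 115) 62 [385.  336.5  95.2] zmax 102.2
top upper (160, 180) 56 [484.5 322.2 166.7] zmax 173.0
top lower (108, 121) 74 [485.  319.3 114.6] zmax 120.8
top timer (50, 66) 55 [423.9 189.1  57.3] zmax 64.4
top cup (44, 56) 48 [586.9  11.4  49.7] zmax 54.9
side mill head (133, 169) 13 [ 377.  -293.1  146.3] zmax 156.9
side jar (105, 130) 97 [ 500.4 -312.4  114. ] zmax 122.9
side salt (88, 115) 114 [386.6 340.3  96.9] zmax 105.4
side upper (160, 180) 138 [484.  322.5 166.5] zmax 173.0
side lower (108, 121) 136 [485.4 325.  114.6] zmax 121.0
side timer (50, 66) 86 [415.  190.1  57.6] zmax 65.2
side cup (44, 56) 84 [587.2  13.5  49.8] zmax 55.4
```

View pics/f.png

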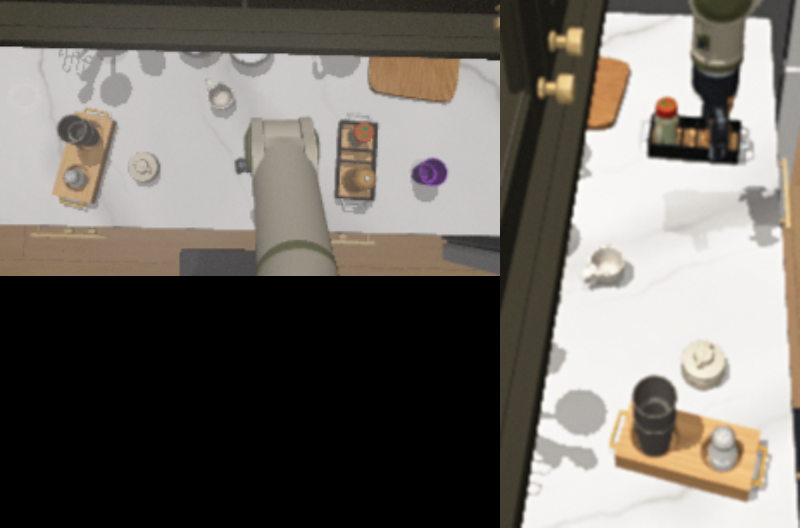

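The top view shows the mill and the jar upright in the crate (358,180; 362,132), and the tumblers and the salt in the oak block (75,130; 75,178). Every measured position is within tolerance and both bystanders are unmoved, so I hand it in.

```bash
python3 -c "
from station import manip
print(manip.finish_job())"
```

```text
the job is handed in; nothing more can be done
None
```

Both kits are made up and the job is handed in at about 44 s of the 125 s; in the last camera check all five things stood in place within tolerance and the timer and cup had not moved, though the hand-in returned no verdict.

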